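Right the back-to-front slide boxes and hang up the fish-tank tools

ROBOT

A 7-joint arm with a two-finger parallel gripper is mounted at the origin on the work surface. World frame = base frame: x ahead of the robot, y to its left, z up, the work surface at z = 0. Lengths are in m, angles in rad, forces in N, time in s.
With the tool pointing down it reaches from about 0.4 to 0.9 m from the base axis. Payload 5.5 kg.
Tool frame: the origin (TCP) lies midway between the tips of the shut fingers; the grasp point (between the pads) lies 19 mm behind it; z points along the fingers, y is the direction in which the jaws open and shut (so a half turn about z gives the same grasp; the last joint's range is limited). The gripper opens to 92 mm and grips with 3 to 60 N. Pads are 19 mm wide; open, the fingers measure 130 mm over their backs; the gripper's body (75 mm by 190 mm) begins 47 mm behind the grasp point.
Start: joints at [1.542, 0.501, -0.427, 1.55, 0.221, 1.138, -0.21], TCP at [0.187, -0.623, 0.227] pointing down, gripper open.
Joint ranges: [-2.88, 2.88], [-0.31, 2.03], [-1.54, 1.56], [0.2, 2.42], [-1.41, 4.55], [0.19, 2.02], [-2.57, 2.57]. Speed limits (rad/s): [2.57, 2.57, 3.14, 3.14, 3.14, 3.14, 3.14].

INTERFACE

Orientations are given as a 3x3 rotation matrix whose columns are the frame's x, y, z axes.
In Python, from station import * gives the robot as it stands. The module is installed in compiled form; this text tells all that it offers.
- The arm moves only by the tool send_rows, never from a script. Its argument "deltas" is one flat list of numbers, 5 for each row, row after row: the shift along the world's x, y, z in m, then the turn about the world's z in rad, then the closure in counts, from 0 (fully open) to 255 (shut). In form: [x, y, z, roll, fingers, x, y, z, roll, fingers, ...]. A call has 1 to 8 rows; each row shifts and turns the commanded pose from where the row before left it; what a row does not reach is not made up. A row lasts 1/8 s, in which the tool goes at most 62.5 mm and 10.7 degrees, less where a joint would pass 70% of its speed; a pose out of reach is approached as far as the arm can. A call with a gripper value outside its range is refused whole. The fingers move at their own pace and stop on an object; "newtons" is the grip in N (left out, the last holds). Time passes only in rows, so rows that do not move let the fingers close. It gives the time, the measured TCP pose, the force and the opening at its end, in the units of the state.
- state(): the state, without advancing time (a new reading comes with each control period).
- capture(name): name is "scene" or "top" or "wrist"; returns a dict with "frame" (480x640x3 uint8, blue, green, red), "fx", "fy", "cx", "cy" (pixels), "k1" (the pictures are not rectified: a ray, as slopes to the right and down, at radius r is drawn at 1 + k1 r^2 times it, then the intrinsics apply), "camera_from_world" (4x4, takes a point from world to camera coordinates); the wrist camera has in their place "T_tool_cam" (4x4, takes a point from camera to tool coordinates, whose origin is the TCP and whose axes are the flange's). Camera axes: x right, y up, looking along -z (the intrinsics and any distortion apply to the point x, -y, -z); pixel columns grow to the right and rows downward; lengths in m; the calibration is good to about 2 mm. A picture is of the moment at which its call begins: read the wrist's pose just before it. There is no depth.
- hand_in(): hands the job in, once; it reports no verdict.
Trained networks look in the newest picture that a camera, given by its name, has taken for a name from the list of things; names that differ only in an ending like _2 or _b are one class to them, and where a whole thing is asked for, a point or a joint stands for the part that bears it (a point fixed in the world has none). Each returns a list of dicts, best first, with "score" (0 to 1); they miss things now and then, are a little off and sometimes report something else, mostly with a low value. They report only what shows in the picture. A call takes as long as a camera call. They do not tell look-alikes from the thing itself.
- outline_of(camera, name): "pixels" (480x640 bool, what is visible of it) and "bbox" ([centre column, centre row, width, height] in pixels, round what is visible of it).
The state is a dict: "clock": time; "joint_pos": joint angles; "qd": joint speeds; "tau": joint torques, N m; "position": TCP position; "tcp_rot": TCP orientation; "force": force on the tool from outside, world axes, zero at the start; "torque": the same for the moment, N m; "opening": finger opening in m.
Only numpy, scipy, OpenCV 4.12 (cv2) and the standard library are available. Lean on these libraries where they do the work, as an engineer would, in place of code of your own. Each camera call takes 0.05 s, during which the arm holds its last target.

TASK

Tidy the fish-keeping shelf after cleaning the tank: some of the little slide-box trays were put into their sleeves back to front, so take each of those out, turn it end for end and slide it fully home with its pull outward, so that every tray ends the right way up and closed in a sleeve of its own. Also hang the net and the scraper by the holes in their handles on the stand, one on each peg, either way. Leave the jar, dish, canister, plant and magnet cleaner where they stand.

Things in the scene. Friction and masses are not known exactly. Their poses are not given: they have to be found in the camera images.
- sleeve_1: black slide-box sleeve fixed to the shelf, 118 (x) x 60 (y) x 44 mm tall. Origin: centre of its underside; x points from the open mouth (-x end, facing the robot, at x = -59 mm) to the closed back; z up. Inside: 52 mm wide, 37 mm high, floor 4 mm above the shelf, inner back face at x = +55 mm. The four are alike; one may be empty.
- tray_1_mid (a point): centre of a white open-topped tray (90 g, may be absent): body 112 (x) x 48 (y) x 32 mm tall, z up, underside 16 mm below. Pull on its -x end, +x end plain. Fits any sleeve; home, this point is 1 mm to the mouth side of the sleeve's centre, 20 mm above the shelf. A back-to-front tray starts with its plain end 30 to 48 mm out of the mouth.
- tray_1_pull (a point): middle of that tray's pull, a round knob 17 mm across standing 18 mm out of the -x end face; 65 mm from the tray's centre along -x, at the same height. Axes as the tray's.
- sleeve_2: black slide-box sleeve fixed to the shelf, 118 (x) x 60 (y) x 44 mm tall. Origin: centre of its underside; x points from the open mouth (-x end, facing the robot, at x = -59 mm) to the closed back; z up. Inside: 52 mm wide, 37 mm high, floor 4 mm above the shelf, inner back face at x = +55 mm. The four are alike; one may be empty.
- tray_2_mid (a point): centre of a white open-topped tray (90 g, may be absent): body 112 (x) x 48 (y) x 32 mm tall, z up, underside 16 mm below. Pull on its -x end, +x end plain. Fits any sleeve; home, this point is 1 mm to the mouth side of the sleeve's centre, 20 mm above the shelf. A back-to-front tray starts with its plain end 30 to 48 mm out of the mouth.
- tray_2_pull (a point): middle of that tray's pull, a round knob 17 mm across standing 18 mm out of the -x end face; 65 mm from the tray's centre along -x, at the same height. Axes as the tray's.
- sleeve_3: black slide-box sleeve fixed to the shelf, 118 (x) x 60 (y) x 44 mm tall. Origin: centre of its underside; x points from the open mouth (-x end, facing the robot, at x = -59 mm) to the closed back; z up. Inside: 52 mm wide, 37 mm high, floor 4 mm above the shelf, inner back face at x = +55 mm. The four are alike; one may be empty.
- tray_3_mid (a point): centre of a white open-topped tray (90 g, may be absent): body 112 (x) x 48 (y) x 32 mm tall, z up, underside 16 mm below. Pull on its -x end, +x end plain. Fits any sleeve; home, this point is 1 mm to the mouth side of the sleeve's centre, 20 mm above the shelf. A back-to-front tray starts with its plain end 30 to 48 mm out of the mouth.
- tray_3_pull (a point): middle of that tray's pull, a round knob 17 mm across standing 18 mm out of the -x end face; 65 mm from the tray's centre along -x, at the same height. Axes as the tray's.
- sleeve_4: black slide-box sleeve fixed to the shelf, 118 (x) x 60 (y) x 44 mm tall. Origin: centre of its underside; x points from the open mouth (-x end, facing the robot, at x = -59 mm) to the closed back; z up. Inside: 52 mm wide, 37 mm high, floor 4 mm above the shelf, inner back face at x = +55 mm. The four are alike; one may be empty.
- tray_4_mid (a point): centre of a white open-topped tray (90 g, may be absent): body 112 (x) x 48 (y) x 32 mm tall, z up, underside 16 mm below. Pull on its -x end, +x end plain. Fits any sleeve; home, this point is 1 mm to the mouth side of the sleeve's centre, 20 mm above the shelf. A back-to-front tray starts with its plain end 30 to 48 mm out of the mouth.
- tray_4_pull (a point): middle of that tray's pull, a round knob 17 mm across standing 18 mm out of the -x end face; 65 mm from the tray's centre along -x, at the same height. Axes as the tray's.
- stand: hanging stand, fixed: foot board 80 x 260 x 12 mm, two 12 mm posts at y = +-120 mm, wooden crossbar 14 x 256 x 18 mm at 261 to 279 mm height; posts and bar at x = +20 mm. Origin: on the shelf; -x is the front, towards the robot. Two pegs stick out of the bar's front at y = +60 and -60 mm.
- peg_left: aluminium peg of the stand, at y = +60 mm of the stand, 6 mm thick, 54 mm long with its rounded tip. Origin: its root in the front face of the crossbar, 270 mm above the shelf; its z axis points from root to tip, towards the robot and 35 degrees upward.
- peg_right: aluminium peg of the stand, at y = -60 mm of the stand, 6 mm thick, 54 mm long with its rounded tip. Origin: its root in the front face of the crossbar, 270 mm above the shelf; its z axis points from root to tip, towards the robot and 35 degrees upward.
- net_handle (a point): grip point on the net's straight handle (14 mm wide in y, 12 mm thick in z, from 42 mm behind to 49 mm ahead of this point). Rigid green plastic, 50 g, 214 mm long: eye at the -x end, handle, then a mesh frame 88 mm wide and 92 mm long at the +x end, its tip 141 mm from here. Lies flat, z up, this point 6 mm above the shelf; either face may be shown.
- net_eye (a point): centre of the net's hanging eye, a ring of 7 mm bar with a 19 mm hole, hole axis z; 55 mm from the grip point along -x. Axes as the net's.
- scraper_handle (a point): grip point on the algae scraper's straight handle (18 mm wide in y, 12 mm thick in z, from 37 mm behind to 80 mm ahead of this point). Grey plastic, 60 g, 192 mm long: holed flat end at -x, handle, then a cross head 78 mm wide with a steel blade at +x, its tip 119 mm from here. Lies flat, z up, this point 6 mm above the shelf; either face may be shown.
- scraper_eye (a point): centre of the scraper's hanging hole, 20 x 18 mm, in a flat end 36 x 32 mm and 7 mm thick, hole axis z; 55 mm from the grip point along -x. Axes as the scraper's.
- pellet_jar: the brown capped jar, 68 mm across, 110 mm tall, on the turntable. To be left alone; origin at the centre of its underside.
- dish: white ceramic dish, 90 mm across, 28 mm tall, on the turntable. To be left alone; origin at the centre of its underside.
- canister: small aluminium canister, 44 mm across, 75 mm tall, standing behind the sleeves. To be left alone; origin at the centre of its underside.
- plant_pot: terracotta pot with a small plant, 84 mm across, about 140 mm tall with its leaves, behind the sleeves. To be left alone; origin at the centre of its underside.
- magnet_cleaner: black magnet cleaner block, 70 x 45 x 36 mm, towards the left end of the shelf. To be left alone; origin at the centre of its underside.
Mind the look-alikes: they are no part of the job. Leave any pink or turquoise look-alike of the sleeve_1 alone.

How it is judged:
By the outcome, as a careful person would: the job done as asked, in the order asked, and still so for the second after the job is handed in, with the robot touching nothing.
Of tray_1, tray_2, tray_3, tray_4 only 3 to 4 are there at a start; the rules pass over those that are not, and their reading is None.
At some moment in a run one of net, scraper may be knocked a few centimetres aside while the robot is not near it.
Once in a run the grip may slacken for a moment while it holds something.
It also fails if it takes over 210 s, if anything falls off the work surface, if the arm or the gripper's body presses on something with over 40 N, if the wrist force passes 120 N, or if a joint passes its speed limit or range.

## Working session

There is one attempt and no reset: what is moved stays moved. The work goes in short steps, Python scripts to look and compute and a tool call to move; the robot and the scene stay as the last step left them, time stands still between calls to the robot, and variables do not carry over. Pictures are saved under pics/ and viewed, and the job is handed in when it is done.

Besides the shell and the picture viewer there is one more tool, called by a JSON object that holds its "fn" and its "kwargs", one argument or row to a line. send_rows: Moves the arm, as the interface text tells. Its arguments: {"type":"object","properties":{"deltas":{"type":"array"},"newtons":{"type":"number"}},"required":["deltas"]}

```bash
mkdir -p pics; ls; python3 - <<'E'
from station import *
import cv2,numpy as np
s=state()
print(s['clock'],s['position'],s['tcp_rot'],s['opening'],s['force'])
for n in ['scene','top','wrist']:
    c=capture(n)
    cv2.imwrite(f'pics/{n}0.png',c['frame'])
    print(n,{k:v for k,v in c.items() if k!='frame'})
E
```

```text
pics
0.0 [ 0.18675936 -0.6218663   0.22568753] [[ 9.57712489e-01  2.87726523e-01 -4.85866775e-04]
 [ 2.87726927e-01 -9.57710731e-01  1.83595712e-03]
 [ 6.29337358e-05 -1.89811602e-03 -9.99998197e-01]] 0.0919544158398149 [0.48985682 0.23156861 0.14019078]
scene {'fx': 465.27431436188556, 'fy': 465.27431436188556, 'cx': 316.31258001401767, 'cy': 236.30022565562163, 'k1': -0.12528724665675423, 'camera_from_world': array([[-0.36225962,  0.93207567, -0.00170549,  0.14254607],
       [-0.57742099, -0.22298276,  0.7854067 ,  0.1619699 ],
       [ 0.73167818,  0.28550592,  0.61897771, -1.54498717],
       [ 0.        ,  0.        ,  0.        ,  1.        ]])}
top {'fx': 610.0467610368065, 'fy': 610.0467610368065, 'cx': 329.96562389811703, 'cy': 232.00593445364188, 'k1': 0.054839911066103864, 'camera_from_world': array([[ 2.88405293e-02, -9.99577820e-01,  3.52213874e-03,
         7.52625047e-03],
       [ 9.88182441e-01,  2.90420683e-02,  1.50505886e-01,
        -5.02842083e-01],
       [-1.50544636e-01, -8.60153773e-04,  9.88602839e-01,
        -1.47373883e+00],
       [ 0.00000000e+00,  0.00000000e+00,  0.00000000e+00,
         1.00000000e+00]])}
wrist {'fx': 350.1864698550501, 'fy': 350.1864698550501, 'cx': 312.23332512914436, 'cy': 237.79008585803777, 'k1': -0.06068948347145078, 'T_tool_cam': array([[ 1.02851860e-03,  9.58237208e-01,  2.85972717e-01,
         7.82473875e-02],
       [ 9.99999427e-01, -9.01121633e-04, -5.77082089e-04,
        -1.25149948e-03],
       [-2.95285328e-04,  2.85973147e-01, -9.58237586e-01,
        -1.59293466e-01],
       [ 0.00000000e+00,  0.00000000e+00,  0.00000000e+00,
         1.00000000e+00]])}
```

View pics/scene0.png

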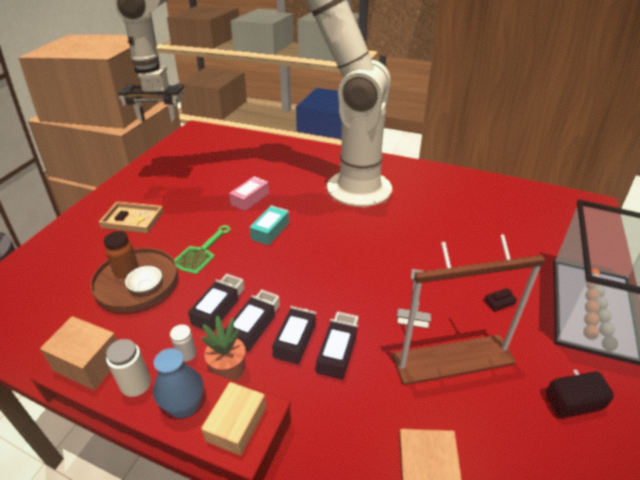

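View pics/top0.png

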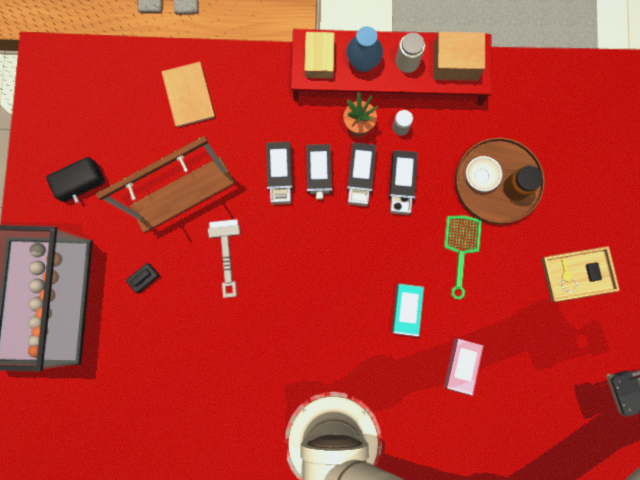

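View pics/wrist0.png

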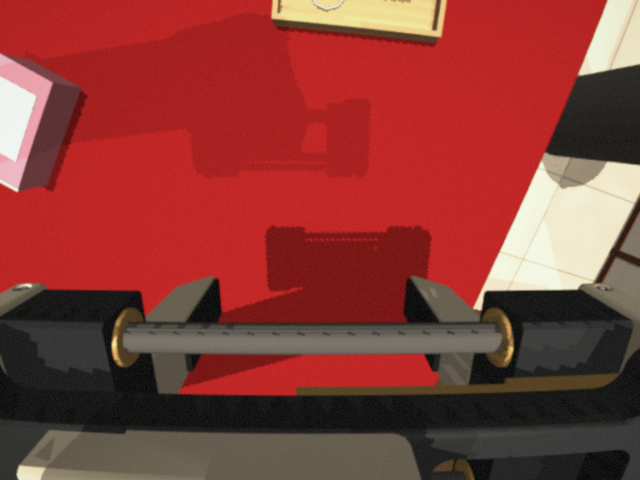

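```bash
python3 - <<'E'
import cv2
a=cv2.imread('pics/top0.png')
cv2.imwrite('pics/top0z.png',cv2.resize(a[120:320,200:500],None,fx=2.66,fy=2.66,interpolation=cv2.INTER_CUBIC))
a=cv2.imread('pics/scene0.png')
cv2.imwrite('pics/scene0z.png',cv2.resize(a[200:400,170:430],None,fx=3,fy=3,interpolation=cv2.INTER_CUBIC))
a=cv2.imread('pics/top0.png')
cv2.imwrite('pics/top0y.png',cv2.resize(a[120:320,80:260],None,fx=3,fy=3,interpolation=cv2.INTER_CUBIC))
E
```

```text
(no output)
```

View pics/top0z.png

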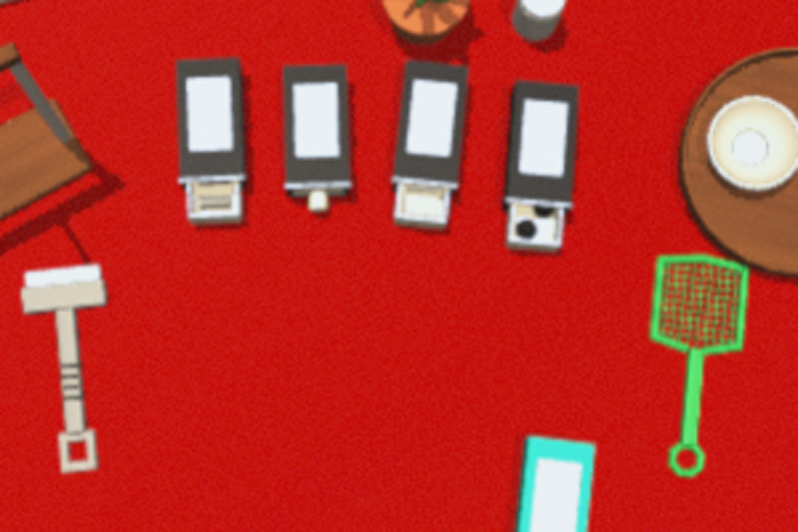

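View pics/scene0z.png

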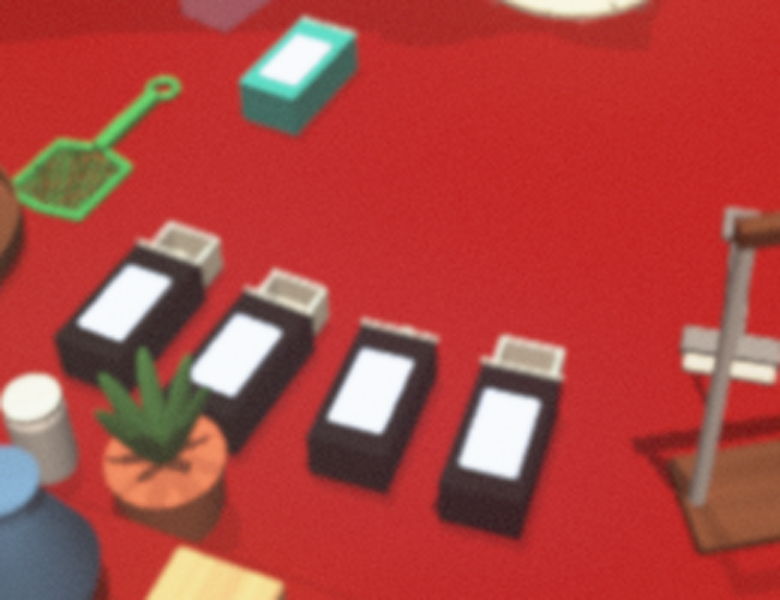

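View pics/top0y.png

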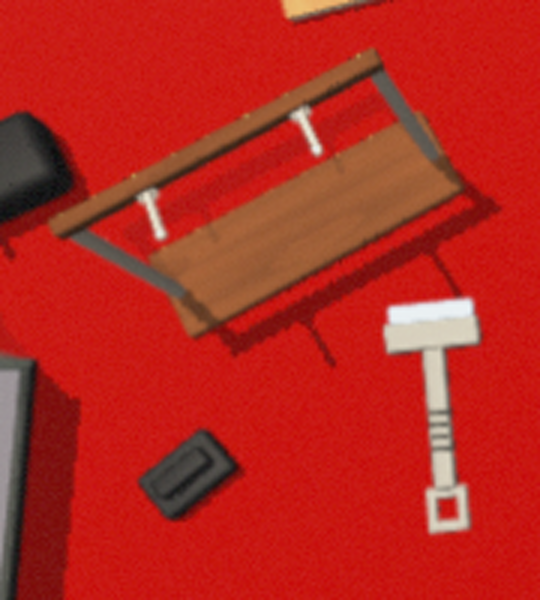

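```bash
cat > h.py <<'E'
from station import *
import numpy as np,cv2
from scipy.optimize import minimize
def proj(c,P,Tcw=None):
    T=c['camera_from_world'] if Tcw is None else Tcw
    P=np.atleast_2d(P); q=P@T[:3,:3].T+T[:3,3]
    u=q[:,0]/-q[:,2]; v=-q[:,1]/-q[:,2]
    f=1+c['k1']*(u*u+v*v)
    return np.stack([c['fx']*u*f+c['cx'],c['fy']*v*f+c['cy']],1)
def unproj(c,px,z,Tcw=None):
    T=c['camera_from_world'] if Tcw is None else Tcw
    px=np.atleast_2d(px).astype(float)
    d=np.stack([(px[:,0]-c['cx'])/c['fx'],(px[:,1]-c['cy'])/c['fy']],1)
    s=d.copy()
    for _ in range(20): s=d/(1+c['k1']*(s**2).sum(1,keepdims=True))
    R=T[:3,:3]; o=-R.T@T[:3,3]
    r=np.stack([s[:,0],-s[:,1],-np.ones(len(s))],1)@R
    return o+r*((z-o[2])/r[:,2])[:,None]
def wristT(c,s):
    W=np.eye(4); W[:3,:3]=s['tcp_rot']; W[:3,3]=s['position']
    return np.linalg.inv(W@c['T_tool_cam'])
E
python3 - <<'E'
from h import *
for cam in ['top']:
    c=capture(cam)
    for n in ['sleeve_1','tray_1_mid','net_handle','net_eye','scraper_handle','scraper_eye','peg_left','stand']:
        for o in outline_of(cam,n):
            b=o['bbox']; ys,xs=np.nonzero(o['pixels'])
            r=cv2.minAreaRect(np.stack([xs,ys],1).astype(np.float32))
            print(cam,n,round(o['score'],2),np.round(b,1),len(xs),[np.round(q,1) for q in r])
def R(c,px,z): return unproj(c,px,z).round(4).tolist()
z=lambda u,v:(200+u/2.66,120+v/2.66)
# sleeve top corners (zoom px): mouth-left, mouth-right, back-left, back-right
S={'A':[(180,177),(245,177),(177,60),(240,59)],'B':[(286,187),(350,187),(284,67),(346,66)],'C':[(395,177),(459,181),(405,62),(468,67)],'D':[(505,199),(573,204),(513,83),(578,87)]}
for k,v in S.items():
    p=unproj(c,[z(*q) for q in v],.044)[:,:2]
    m=(p[0]+p[1])/2;b=(p[2]+p[3])/2
    print(k,'mid',((m+b)/2).round(4),'len',np.linalg.norm(b-m).round(4),'w',np.linalg.norm(p[0]-p[1]).round(4),np.linalg.norm(p[2]-p[3]).round(4),'yaw',np.degrees(np.arctan2(*(b-m)[::-1])).round(1),'yaww',np.degrees(np.arctan2(*((p[0]-p[1]))[::-1])-np.pi/2).round(1),'mouth',m.round(4))
for nm,px,h in [('A end',(216,224),.036),('C end',(422,227),.036),('D end',(534,250),.036),('B knob',(318,200),.02)]:
    print(nm,R(c,z(*px),h))
E
```

```text
top sleeve_1 0.95 [318.8 168.9  27.1  49.4] 1177 [array([318.1, 167.4]), array([48.2, 26.2]), np.float64(87.1)]
top sleeve_1 0.85 [360.7 165.3  28.6  46.2] 1127 [array([361.4, 166.7]), array([25.1, 47.6]), np.float64(6.3)]
top sleeve_1 0.81 [464.2 365.6  38.4  52.1] 1408 [array([463.5, 366.6]), array([29.3, 50.4]), np.float64(14.0)]
top sleeve_1 0.79 [277.8 165.6  28.3  49.7] 1182 [array([278.2, 165.5]), array([50. , 25.2]), np.float64(87.5)]
top sleeve_1 0.74 [402.6 173.2  25.1  51.7] 1184 [array([403.3, 174.6]), array([26.9, 48.7]), np.float64(4.8)]
top sleeve_1 0.65 [407.4 311.4  31.5  50.4] 1336 [array([407.8, 309.8]), array([26.8, 51. ]), np.float64(5.6)]
top tray_1_mid 0.63 [402.5 205.2  21.7  23.7] 331 [array([401. , 204.5]), array([20.2, 16.6]), np.float64(4.4)]
top net_handle 0.73 [465.6 257.9  34.5  82.3] 869 [array([460.7, 257.1]), array([34.9, 83.7]), np.float64(5.2)]
top net_handle 0.16 [276.8 164.1  26.3  53.4] 1155 [array([278.5, 165.4]), array([48.5, 24.8]), np.float64(87.6)]
top net_eye 0.88 [463.6 255.1  40.6  79.6] 809 [array([460.6, 256.1]), array([34.9, 82.6]), n
[... 582 characters left out ...]
nd 0.88 [166.8 184.3 134.1  96.2] 4875 [array([165.3, 187.9]), array([ 60.6, 126.9]), np.float64(60.5)]
top stand 0.28 [357.4 196.4  22.8  16.4] 288 [array([357.7, 196.9]), array([19., 16.]), np.float64(7.1)]
A mid [0.6693 0.1545] len 0.1139 w 0.0609 0.0596 yaw 4.2 yaww 1.7 mouth [0.6125 0.1503]
B mid [0.6641 0.0544] len 0.1166 w 0.06 0.0587 yaw 3.2 yaww 1.7 mouth [0.6059 0.0511]
C mid [ 0.6721 -0.0541] len 0.1113 w 0.0601 0.0599 yaw -3.4 yaww -2.0 mouth [ 0.6166 -0.0508]
D mid [ 0.6543 -0.1584] len 0.1127 w 0.0637 0.0614 yaw -2.4 yaww -2.7 mouth [ 0.5981 -0.156 ]
A end [[0.5693, 0.1459, 0.036]]
C end [[0.5722, -0.0475, 0.036]]
D end [[0.5533, -0.1528, 0.036]]
B knob [[0.5986, 0.0512, 0.02]]
```

{"fn": "send_rows", "kwargs": {
  "deltas": [0.03, 0.05, 0.02, 0, 72, 0.03, 0.05, 0.02, 0, 72, 0.035, 0.05, 0.02, -0.1, 72, 0.035, 0.05, 0.02, -0.1, 72, 0.035, 0.05, 0.02, -0.09, 72, 0.035, 0.05, 0.02, 0, 72, 0.035, 0.05, 0, 0, 72, 0.035, 0.05, 0, 0, 72],
  "newtons": 30
}}

```text
clock: 1.6
position: [0.4543, -0.2263, 0.3454]
tcp_rot: [[1.0, 0.001, 0.001], [0.001, -1.0, -0.002], [0.001, 0.002, -1.0]]
force: [0.9, -0.4, 0.5]
opening: 0.0662
```

{"fn": "send_rows", "kwargs": {
  "deltas": [0.035, 0.05, 0, 0, 72, 0.035, 0.05, 0, 0, 72, 0.035, 0.05, 0, 0, 72, 0.035, 0.05, 0, 0, 72, 0.02, 0.02, 0, 0, 72, 0.01, 0, 0, 0, 72, 0, 0, 0, 0, 72, 0, 0, 0, 0, 72]
}}

```text
clock: 2.6
position: [0.6228, -0.0098, 0.3445]
tcp_rot: [[1.0, -0.001, -0.0], [-0.001, -1.0, -0.001], [-0.0, 0.001, -1.0]]
force: [0.1, -0.6, -0.1]
opening: 0.0659
```

```bash
cat > look.py <<'E'
from h import *
import sys
s=state()
print('t',round(s['clock'],2),'p',s['position'].round(4),'yaw',np.degrees(np.arctan2(s['tcp_rot'][1,0],s['tcp_rot'][0,0])).round(2),'tilt',s['tcp_rot'][:,2].round(4),'F',s['force'].round(1),'op',round(s['opening'],4),'j',np.round(s['joint_pos'],2))
for a in sys.argv[1:]:
    cam,fn=a.split(':')
    c=capture(cam); cv2.imwrite('pics/'+fn+'.png',c['frame'])
    if cam=='wrist':
        np.savez('pics/'+fn+'.npz',T=wristT(c,s),fx=c['fx'],fy=c['fy'],cx=c['cx'],cy=c['cy'],k1=c['k1'])
E
python3 look.py wrist:w1 top:t1
```

```text
t 2.6 p [ 0.6228 -0.0098  0.3445] yaw -0.04 tilt [-5.e-04 -1.e-03 -1.e+00] F [ 0.1 -0.6 -0.1] op 0.0659 j [ 0.53  0.43 -0.78  1.46  0.31  1.37 -1.84]
```

View pics/w1.png

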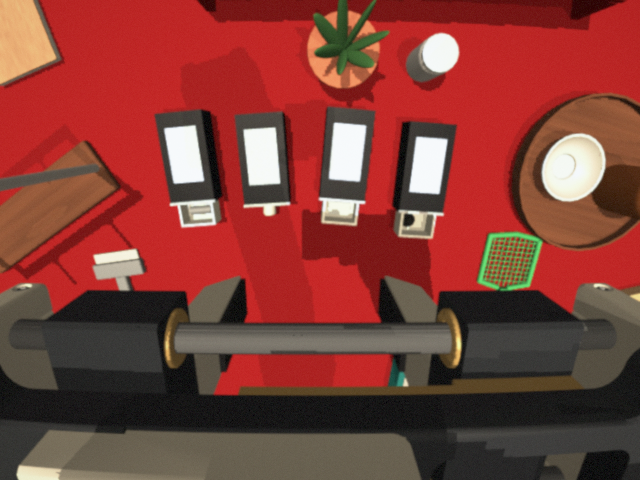

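```bash
python3 - <<'E'
import cv2
a=cv2.imread('pics/w1.png')
cv2.imwrite('pics/w1z.png',cv2.resize(a[95:245,140:300],None,fx=5,fy=4,interpolation=cv2.INTER_CUBIC))
cv2.imwrite('pics/w1y.png',cv2.resize(a[95:245,300:460],None,fx=5,fy=4,interpolation=cv2.INTER_CUBIC))
E
```

```text
(no output)
```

View pics/w1z.png

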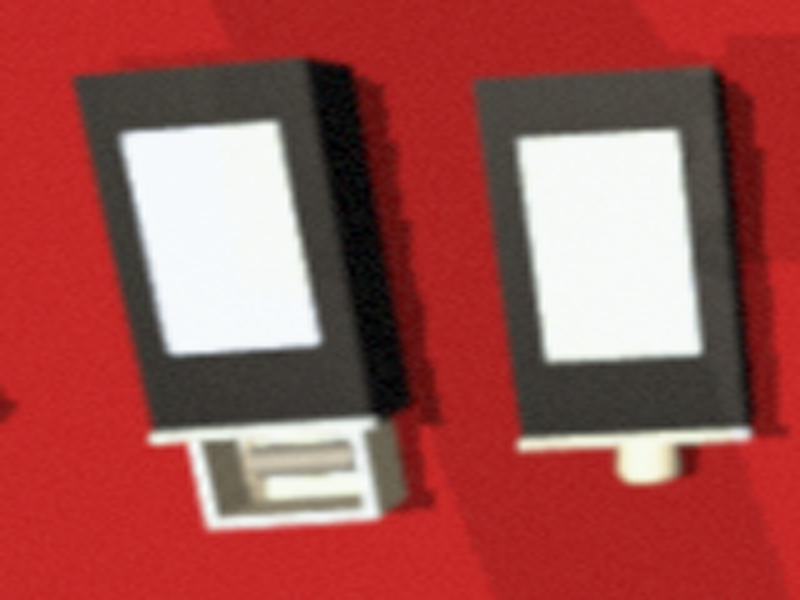

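View pics/w1y.png

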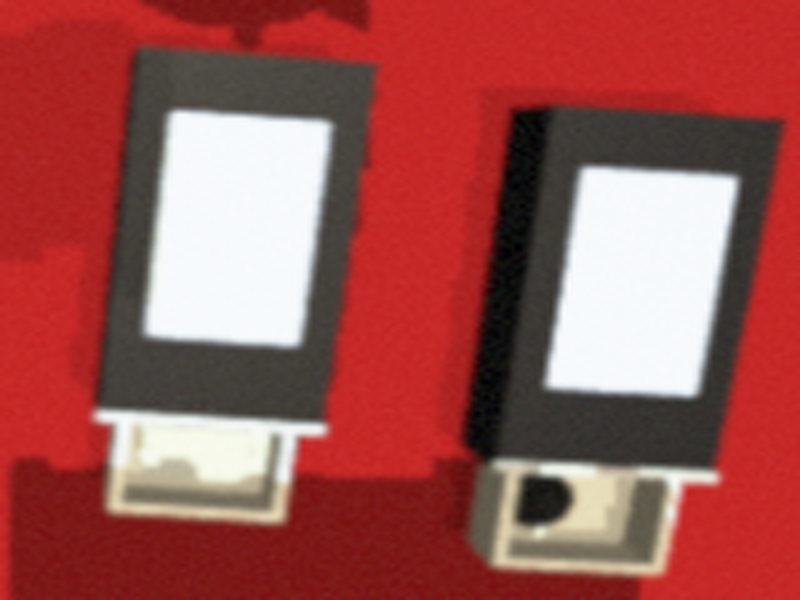

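```bash
python3 - <<'E'
from h import *
d=np.load('pics/w1.npz'); c={k:float(d[k]) for k in ['fx','fy','cx','cy','k1']}; T=d['T']
S={'A':(140,[(152,438),(390,418),(77,78),(308,60)]),'B':(140,[(520,446),(750,434),(475,80),(715,67)]),'C':(300,[(97,413),(326,432),(136,47),(375,66)]),'D':(300,[(489,463),(718,480),(552,106),(783,121)])}
for k,(o,v) in S.items():
    px=[(o+u/5,95+w/4) for u,w in v]
    p=unproj(c,px,.044,T)[:,:2]
    m=(p[0]+p[1])/2;b=(p[2]+p[3])/2
    print(k,'mid',((m+b)/2).round(4),'len',np.linalg.norm(b-m).round(4),'w',np.linalg.norm(p[0]-p[1]).round(4),np.linalg.norm(p[2]-p[3]).round(4),'yaw',np.degrees(np.arctan2(*(b-m)[::-1])).round(1),'yaww',(np.degrees(np.arctan2(*((p[0]-p[1]))[::-1]))-90).round(1),'mouth',m.round(4))
for k,o,v in [('A',140,[(207,528),(382,517)]),('C',300,[(107,515),(287,523)]),('D',300,[(488,568),(663,573)])]:
    p=unproj(c,[(o+u/5,95+w/4) for u,w in v],.036,T)[:,:2]; print(k,'tray end',p.mean(0).round(4),(np.degrees(np.arctan2(*((p[0]-p[1]))[::-1]))-90).round(1))
E
```

```text
A mid [0.6706 0.1544] len 0.1151 w 0.0656 0.0597 yaw 5.0 yaww 5.7 mouth [0.6133 0.1493]
B mid [0.6672 0.0546] len 0.1167 w 0.0618 0.0604 yaw 3.0 yaww 3.7 mouth [0.609  0.0516]
C mid [ 0.6727 -0.0532] len 0.116 w 0.0615 0.06 yaw -4.1 yaww -5.9 mouth [ 0.6149 -0.049 ]
D mid [ 0.6564 -0.159 ] len 0.1162 w 0.0634 0.0598 yaw -3.4 yaww -5.2 mouth [ 0.5984 -0.1556]
A tray end [0.5785 0.1485] 4.5
C tray end [ 0.5797 -0.0464] -3.3
D tray end [ 0.5611 -0.1532] -2.1
```

{"fn": "send_rows", "kwargs": {
  "deltas": [-0.008, 0.04, -0.03, 0.08, 72, -0.009, 0.04, -0.04, 0, 72, -0.009, 0.04, -0.05, 0, 72, -0.009, 0.038, -0.05, 0, 72, 0, 0, -0.05, 0, 72, 0, 0, -0.025, 0, 72, 0, 0, 0, 0, 72]
}}

```text
clock: 3.58
position: [0.587, 0.1467, 0.1002]
tcp_rot: [[0.997, 0.081, -0.004], [0.081, -0.997, -0.001], [-0.004, 0.001, -1.0]]
force: [0.5, -0.4, 0.4]
opening: 0.0655
```

```bash
python3 look.py wrist:w2
```

```text
t 3.58 p [0.587  0.1467 0.1002] yaw 4.64 tilt [-0.004  -0.0013 -1.    ] F [ 0.5 -0.4  0.4] op 0.0655 j [ 0.23  0.65 -0.71  1.76  0.51  0.94 -2.18]
```

View pics/w2.png

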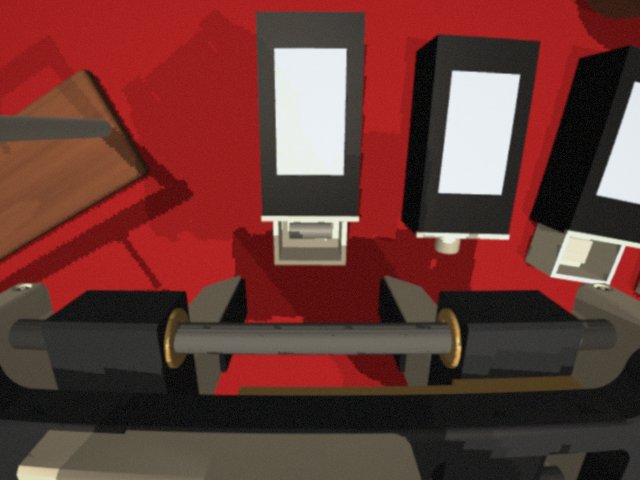

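```bash
cat > up.py <<'E'
from h import *
import sys
# up.py pic z u,v u,v ...
d=np.load('pics/'+sys.argv[1]+'.npz'); c={k:float(d[k]) for k in ['fx','fy','cx','cy','k1']}
print(unproj(c,[tuple(map(float,a.split(','))) for a in sys.argv[3:]],float(sys.argv[2]),d['T']).round(4))
E
python3 up.py w2 .044 262,217 359,217 257,13 365,13; python3 up.py w2 .036 274,263 346,263
```

```text
[[0.6114 0.1818 0.044 ]
 [0.6164 0.1207 0.044 ]
 [0.7267 0.1899 0.044 ]
 [0.7315 0.1307 0.044 ]]
[[0.5779 0.1733 0.036 ]
 [0.5819 0.1244 0.036 ]]
```

{"fn": "send_rows", "kwargs": {
  "deltas": [0.009, 0.003, -0.045, 0, 72, 0, 0, -0.047, 0, 72, 0, 0, 0, 0, 72, 0, 0, 0, 0, 150, 0, 0, 0, 0, 255, 0, 0, 0, 0, 255, 0, 0, 0, 0, 255, 0, 0, 0, 0, 255]
}}

```text
clock: 4.62
position: [0.5996, 0.1515, 0.0127]
tcp_rot: [[0.997, 0.082, 0.004], [0.082, -0.997, 0.0], [0.004, 0.0, -1.0]]
force: [-1.4, -0.7, 7.9]
opening: 0.048
```

```bash
python3 look.py wrist:w3
```

```text
t 4.62 p [0.5996 0.1515 0.0127] yaw 4.68 tilt [ 4.1e-03  2.0e-04 -1.0e+00] F [-1.4 -0.7  7.9] op 0.048 j [ 0.16  0.78 -0.63  1.76  0.61  0.81 -2.25]
```

{"fn": "send_rows", "kwargs": {
  "deltas": [0, 0, 0.002, 0, 255, -0.02, -0.0016, 0, 0, 255, -0.03, -0.0025, 0, 0, 255, -0.03, -0.0025, 0, 0, 255, -0.03, -0.0025, 0, 0, 255, -0.02, -0.0016, 0, 0, 255, -0.015, -0.0012, 0, 0, 255, 0, 0, 0, 0, 255]
}}

```text
clock: 5.68
position: [0.452, 0.1391, 0.0122]
tcp_rot: [[0.997, 0.083, -0.0], [0.083, -0.997, -0.001], [-0.0, 0.001, -1.0]]
force: [-0.1, 0.7, -0.8]
opening: 0.0477
```

```bash
python3 look.py wrist:w4
```

```text
t 5.67 p [0.452  0.1391 0.0122] yaw 4.73 tilt [-3.e-04 -6.e-04 -1.e+00] F [-0.1  0.7 -0.8] op 0.0477 j [ 0.18  0.6  -0.64  2.11  0.62  0.62 -2.39]
```

View pics/w4.png

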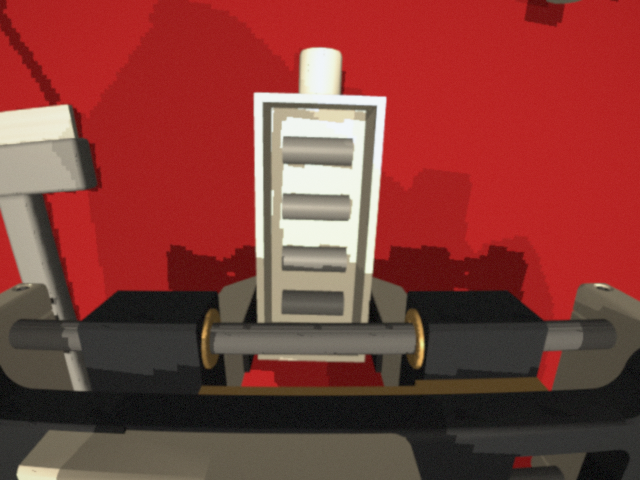

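{"fn": "send_rows", "kwargs": {
  "deltas": [0, 0, -0.004, 0, 255, 0, 0, 0, 0, 72, 0, 0, 0, 0, 72, 0.03, 0.0025, 0.002, 0, 72, 0.03, 0.0025, 0, 0, 72, 0.017, 0.0014, 0, 0, 72, 0, 0, 0, 0, 72]
}}

```text
clock: 6.6
position: [0.531, 0.1458, 0.0098]
tcp_rot: [[0.997, 0.08, 0.001], [0.08, -0.997, 0.001], [0.001, -0.001, -1.0]]
force: [-0.6, 0.3, -0.1]
opening: 0.0655
```

{"fn": "send_rows", "kwargs": {
  "deltas": [0, 0, 0, 0, 255, 0, 0, 0, 0, 255, 0, 0, 0, 0, 255, 0, 0, 0, 0, 255],
  "newtons": 40
}}

```text
clock: 7.1
position: [0.5293, 0.1456, 0.01]
tcp_rot: [[0.997, 0.082, -0.0], [0.082, -0.997, -0.0], [-0.0, 0.0, -1.0]]
force: [-0.3, 0.3, -0.6]
opening: 0.0476
```

```bash
python3 look.py wrist:w5
```

```text
t 7.1 p [0.5293 0.1456 0.01  ] yaw 4.7 tilt [-3.e-04 -2.e-04 -1.e+00] F [-0.3  0.3 -0.6] op 0.0476 j [ 0.18  0.7  -0.63  1.93  0.62  0.71 -2.32]
```

View pics/w5.png

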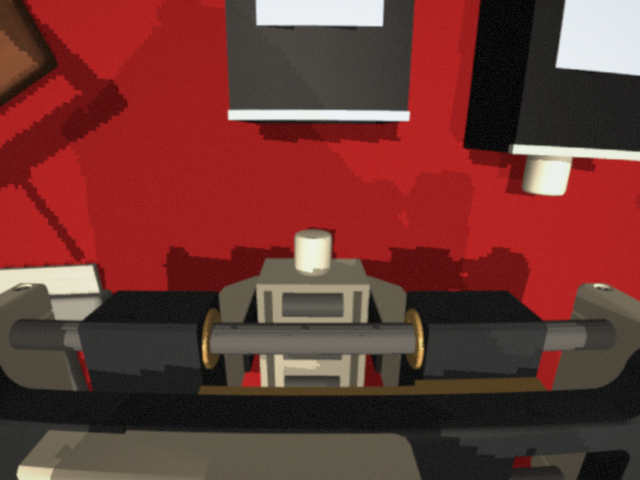

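```bash
python3 up.py w5 .044 229,111 409,111; python3 up.py w5 .034 258,285 368,286;python3 up.py w5 .0 258,262 368,262
```

```text
[[0.6122 0.1822 0.044 ]
 [0.6173 0.1212 0.044 ]]
[[0.5441 0.1711 0.034 ]
 [0.5475 0.1248 0.034 ]]
[[0.5412 0.176  0.    ]
 [0.5459 0.1194 0.    ]]
```

{"fn": "send_rows", "kwargs": {
  "deltas": [0, 0, 0.03, 0, 255, -0.01, -0.002, 0.04, 0, 255, -0.019, -0.002, 0, 0.18, 255, 0, 0, 0, 0.18, 255, 0, 0, 0, 0.18, 255, 0, 0, 0, 0.18, 255, 0, 0, 0, 0.18, 255, 0, 0, 0, 0.18, 255]
}}

```text
clock: 8.15
position: [0.5006, 0.1415, 0.08]
tcp_rot: [[0.392, 0.92, 0.0], [0.92, -0.392, -0.0], [-0.0, 0.0, -1.0]]
force: [0.1, 0.3, -1.2]
opening: 0.0477
```

{"fn": "send_rows", "kwargs": {
  "deltas": [0, 0, 0, 0.18, 255, 0, 0, 0, 0.18, 255, 0, 0, 0, 0.18, 255, 0, 0, 0, 0.18, 255, 0, 0, 0, 0.18, 255, 0, 0, 0, 0.18, 255, 0, 0, 0, 0.18, 255, 0, 0, 0, 0.18, 255]
}}

```text
clock: 9.15
position: [0.5006, 0.1414, 0.0799]
tcp_rot: [[-0.861, 0.509, -0.0], [0.509, 0.861, -0.0], [-0.0, -0.0, -1.0]]
force: [0.1, -0.3, -0.8]
opening: 0.0477
```

{"fn": "send_rows", "kwargs": {
  "deltas": [0, 0, 0, 0.18, 255, 0, 0, 0, 0.18, 255, 0, 0, 0, 0.18, 255, 0, 0, 0, 0.0816, 255, 0, 0, 0, 0, 255, 0, 0, 0, 0, 255]
}}

```text
clock: 9.9
position: [0.5007, 0.1416, 0.0799]
tcp_rot: [[-0.997, -0.08, -0.0], [-0.08, 0.997, -0.0], [0.0, -0.0, -1.0]]
force: [-0.6, 0.5, -1.7]
opening: 0.0478
```

```bash
python3 look.py wrist:w6 top:t6 scene:s6
```

```text
t 9.9 p [0.5007 0.1416 0.0799] yaw -175.42 tilt [-1.e-04 -2.e-04 -1.e+00] F [-0.6  0.5 -1.7] op 0.0478 j [ 0.61  0.95 -1.34  1.97  1.04  1.16  0.48]
```

View pics/w6.png

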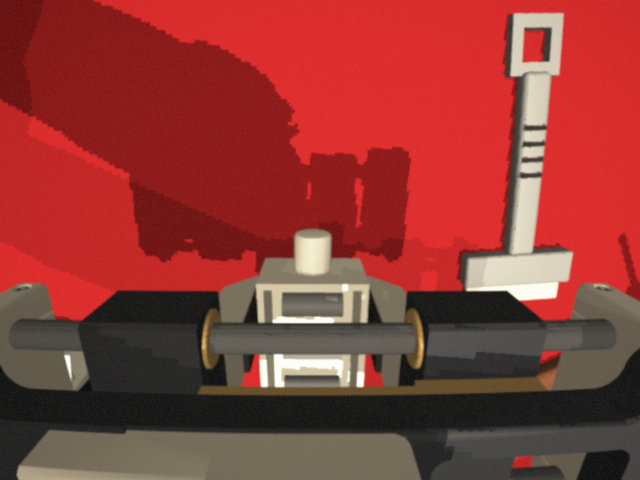

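View pics/t6.png

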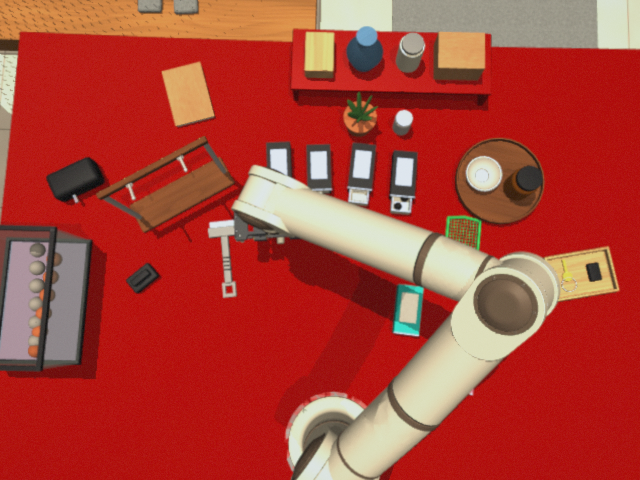

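View pics/s6.png

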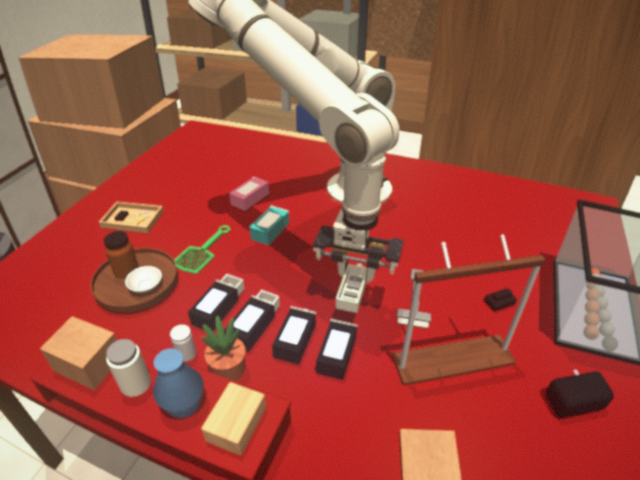

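{"fn": "send_rows", "kwargs": {
  "deltas": [0, 0, -0.03, 0, 255, 0, 0, -0.0335, 0, 255, 0, 0, 0, 0, 255, 0, 0, 0, 0, 255]
}}

```text
clock: 10.55
position: [0.5009, 0.1422, 0.0175]
tcp_rot: [[-0.997, -0.082, 0.0], [-0.082, 0.997, 0.0], [-0.0, 0.0, -1.0]]
force: [0.4, 1.0, -1.2]
opening: 0.048
```

```bash
python3 look.py scene:s7; python3 -c "
import cv2
a=cv2.imread('pics/s7.png')[230:400,240:440]
cv2.imwrite('pics/s7z.png',cv2.resize(a,None,fx=3.5,fy=3.5,interpolation=cv2.INTER_CUBIC))"
```

```text
t 10.55 p [0.5009 0.1422 0.0175] yaw -175.31 tilt [ 4.e-04  5.e-04 -1.e+00] F [ 0.4  1.  -1.2] op 0.048 j [ 0.56  1.02 -1.24  1.99  1.15  1.08  0.43]
```

View pics/s7z.png

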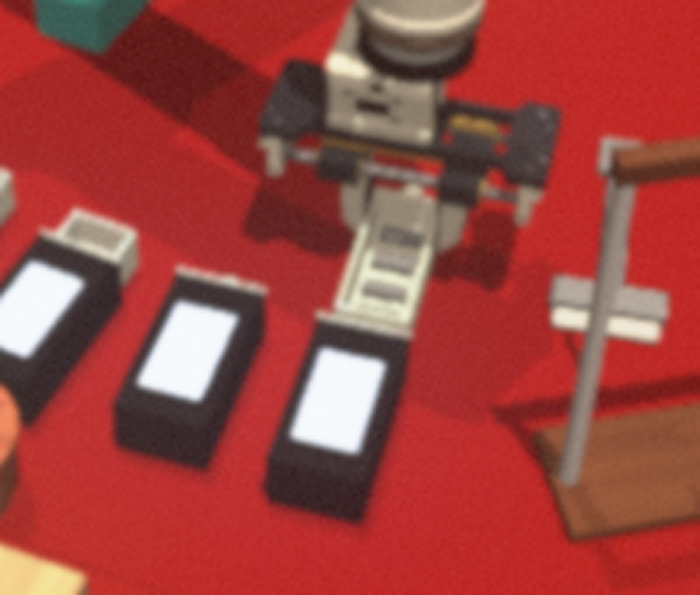

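{"fn": "send_rows", "kwargs": {
  "deltas": [0.01, 0.0006, -0.001, 0, 255, 0.01, 0.0008, 0, 0, 255, 0.01, 0.0008, 0, 0, 255, 0, 0, 0, 0, 255]
}}

```text
clock: 11.1
position: [0.5189, 0.1432, 0.0134]
tcp_rot: [[-0.996, -0.085, -0.021], [-0.085, 0.996, -0.005], [0.021, -0.004, -1.0]]
force: [-28.3, -5.0, 8.6]
opening: 0.0477
```

{"fn": "send_rows", "kwargs": {
  "deltas": [-0.01, -0.0008, 0, 0, 255, -0.01, -0.0008, 0, 0, 255, 0, 0, 0, 0, 255]
}}

```text
clock: 11.48
position: [0.5112, 0.1422, 0.0159]
tcp_rot: [[-0.997, -0.082, 0.001], [-0.082, 0.997, 0.0], [-0.001, -0.0, -1.0]]
force: [0.5, -0.7, -0.5]
opening: 0.0478
```

```bash
cat > ov.py <<'E'
from h import *
import sys
def box(mid,yaw,L,W,z0,z1):
    c,s=np.cos(yaw),np.sin(yaw); P=[]
    for z in (z0,z1):
        for a,b in ((-1,-1),(1,-1),(1,1),(-1,1)):
            x,y=a*L/2,b*W/2; P.append((mid[0]+c*x-s*y,mid[1]+s*x+c*y,z))
    return np.array(P)
def draw(img,c,P,col,k,o):
    q=((proj(c,P)-o)*k).round().astype(int)
    for i in range(4):
        for a,b in ((i,(i+1)%4),(4+i,4+(i+1)%4),(i,4+i)): cv2.line(img,tuple(q[a]),tuple(q[b]),col,1,cv2.LINE_AA)
E
cat > ovA.py <<'E'
from ov import *
s=state(); p=s['position']; yaw=np.arctan2(-s['tcp_rot'][1,0],-s['tcp_rot'][0,0])
print(p.round(4),np.degrees(yaw).round(2),s['force'].round(1))
c=capture('scene'); k=4; o=np.array([300,250])
img=cv2.resize(c['frame'][250:390,300:440],None,fx=k,fy=k,interpolation=cv2.INTER_CUBIC)
u=np.array([np.cos(yaw),np.sin(yaw)])
mid=p[:2]+u*(56-16.5)*1e-3
draw(img,c,box(mid,yaw,.112,.048,p[2]-.010,p[2]+.022),(0,255,0),k,o)
m=np.array([.6147,.1510]); y=np.radians(4.7); 
draw(img,c,box(m+.059*np.array([np.cos(y),np.sin(y)]),y,.118,.06,0,.044),(255,255,0),k,o)
cv2.imwrite('pics/ovA.png',img)
E
python3 ovA.py
```

```text
[0.5112 0.1422 0.0159] 4.68 [ 0.5 -0.7 -0.5]
```

View pics/ovA.png

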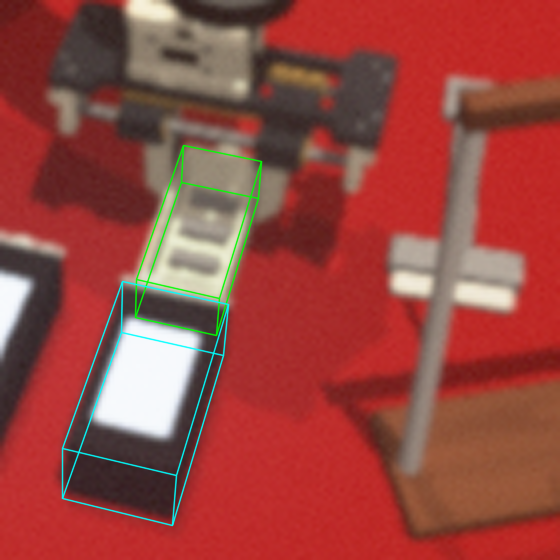

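{"fn": "send_rows", "kwargs": {
  "deltas": [0, 0.0012, 0.0006, 0, 255, 0.005, 0.0004, 0, 0, 255, 0.005, 0.0004, 0, 0, 255, 0, 0, 0, 0, 255]
}}

```text
clock: 12.02
position: [0.5215, 0.1444, 0.0161]
tcp_rot: [[-0.997, -0.081, 0.0], [-0.081, 0.997, 0.0], [-0.0, 0.0, -1.0]]
force: [0.1, -0.7, -1.3]
opening: 0.0477
```

{"fn": "send_rows", "kwargs": {
  "deltas": [0.005, 0.0004, 0, 0, 255, 0.005, 0.0004, 0, 0, 255, 0, 0, 0, 0, 255]
}}

```text
clock: 12.4
position: [0.5312, 0.1452, 0.0161]
tcp_rot: [[-0.997, -0.081, 0.0], [-0.081, 0.997, 0.0], [-0.0, 0.0, -1.0]]
force: [-0.6, -0.1, -1.3]
opening: 0.048
```

In. Continue inserting.

{"fn": "send_rows", "kwargs": {
  "deltas": [0.015, 0.0012, 0, 0, 255, 0.015, 0.0012, 0, 0, 255, 0.015, 0.0012, 0, 0, 255, 0.015, 0.0012, 0, 0, 255, 0.006, 0.0005, 0, 0, 255, 0, 0, 0, 0, 255]
}}

```text
clock: 13.15
position: [0.5971, 0.1505, 0.016]
tcp_rot: [[-0.997, -0.081, -0.0], [-0.081, 0.997, 0.0], [0.0, 0.0, -1.0]]
force: [0.2, -0.7, -1.8]
opening: 0.0477
```

```bash
python3 look.py scene:s8; python3 -c "
import cv2
a=cv2.imread('pics/s8.png')[230:400,240:440]
cv2.imwrite('pics/s8z.png',cv2.resize(a,None,fx=3.5,fy=3.5,interpolation=cv2.INTER_CUBIC))"
```

```text
t 13.15 p [0.5971 0.1505 0.016 ] yaw -175.34 tilt [-1.e-04  2.e-04 -1.e+00] F [ 0.2 -0.7 -1.8] op 0.0477 j [ 0.49  1.1  -1.2   1.75  1.13  1.16  0.57]
```

View pics/s8z.png

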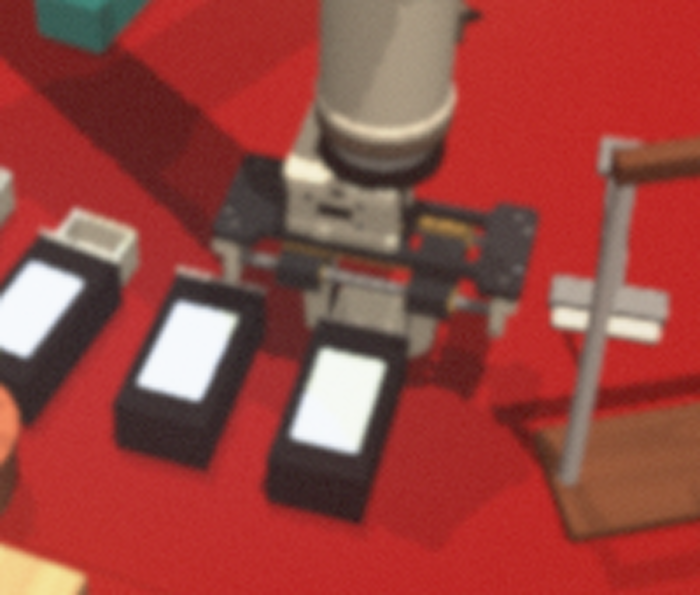

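{"fn": "send_rows", "kwargs": {
  "deltas": [0, 0, 0, 0, 72, 0, 0, 0, 0, 72, 0, 0, 0.04, 0, 72, -0.03, -0.0024, 0.02, 0, 150, -0.04, -0.0032, 0, 0, 255, 0, 0, -0.03, 0, 255, 0, 0, -0.034, 0, 255, 0, 0, 0, 0, 255]
}}

```text
clock: 14.2
position: [0.5249, 0.1439, 0.0104]
tcp_rot: [[-0.997, -0.082, -0.004], [-0.082, 0.997, -0.002], [0.004, -0.001, -1.0]]
force: [0.8, -0.3, 0.3]
opening: 0.0208
```

```bash
python3 look.py scene:s9 top:t9; python3 -c "
import cv2
a=cv2.imread('pics/s9.png')[230:400,240:440]
cv2.imwrite('pics/s9z.png',cv2.resize(a,None,fx=3.5,fy=3.5,interpolation=cv2.INTER_CUBIC))"
```

```text
t 14.2 p [0.5249 0.1439 0.0104] yaw -175.29 tilt [-0.0037 -0.0015 -1.    ] F [ 0.8 -0.3  0.3] op 0.0208 j [ 0.54  1.05 -1.21  1.93  1.15  1.1   0.46]
```

View pics/s9z.png

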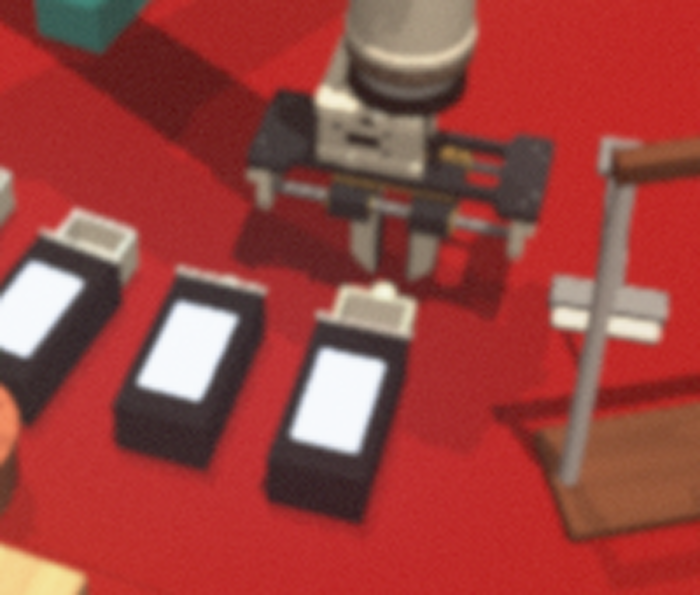

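{"fn": "send_rows", "kwargs": {
  "deltas": [0, 0, 0.002, 0, 255, 0, 0, 0, 0, 255, 0, 0, 0, 0, 255, 0.02, 0.0016, 0, 0, 255, 0.015, 0.0012, 0, 0, 255, 0.012, 0.001, 0, 0, 255, 0.01, 0.0008, 0, 0, 255, 0, 0, 0, 0, 255]
}}

```text
clock: 15.3
position: [0.584, 0.1497, 0.014]
tcp_rot: [[-0.997, -0.082, -0.0], [-0.082, 0.997, 0.0], [-0.0, 0.0, -1.0]]
force: [0.8, 0.0, -0.3]
opening: 0.0005
```

{"fn": "send_rows", "kwargs": {
  "deltas": [0.003, 0.0002, 0, 0, 255, 0.003, 0.0002, 0, 0, 255, 0, 0, 0, 0, 255]
}}

```text
clock: 15.68
position: [0.5845, 0.1497, 0.0139]
tcp_rot: [[-0.996, -0.084, -0.008], [-0.084, 0.996, -0.003], [0.008, -0.002, -1.0]]
force: [-12.8, -3.1, 10.3]
opening: 0.0002
```

```bash
python3 look.py scene:s10 ; python3 -c "
import cv2
a=cv2.imread('pics/s10.png')[230:400,240:440]
cv2.imwrite('pics/s10z.png',cv2.resize(a,None,fx=3.5,fy=3.5,interpolation=cv2.INTER_CUBIC))"
```

```text
t 15.68 p [0.5845 0.1497 0.0139] yaw -175.17 tilt [-0.0083 -0.0027 -1.    ] F [-12.8  -3.1  10.3] op 0.0002 j [ 0.49  1.09 -1.2   1.77  1.13  1.15  0.56]
```

View pics/s10z.png

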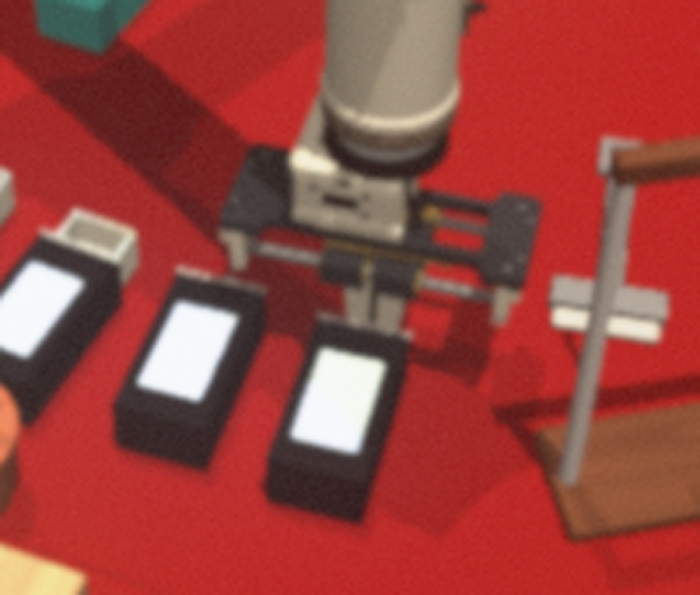

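{"fn": "send_rows", "kwargs": {
  "deltas": [-0.03, -0.0025, 0, 0, 255, -0.04, -0.003, 0.04, 0, 255, 0, -0.04, 0.05, 0, 150, 0, -0.04, 0.03, 0, 72, 0, 0, 0, 0, 72, 0, 0, 0, 0, 72]
}}

```text
clock: 16.48
position: [0.5196, 0.0652, 0.1327]
tcp_rot: [[-0.997, -0.081, 0.0], [-0.081, 0.997, -0.0], [-0.0, -0.0, -1.0]]
force: [-0.4, -0.0, 0.0]
opening: 0.0354
```

```bash
python3 look.py wrist:w11 top:t11
```

```text
t 16.48 p [0.5196 0.0652 0.1327] yaw -175.34 tilt [ 2.e-04 -0.e+00 -1.e+00] F [-0.4 -0.   0. ] op 0.0354 j [ 0.8   0.9  -1.42  1.93  0.96  1.23  0.68]
```

View pics/w11.png

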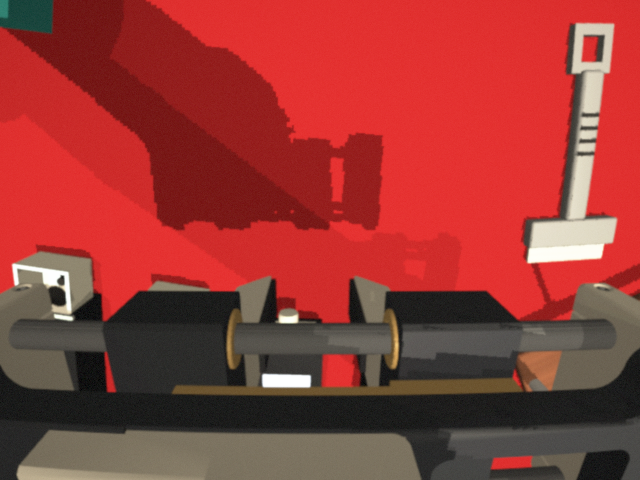

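View pics/t11.png

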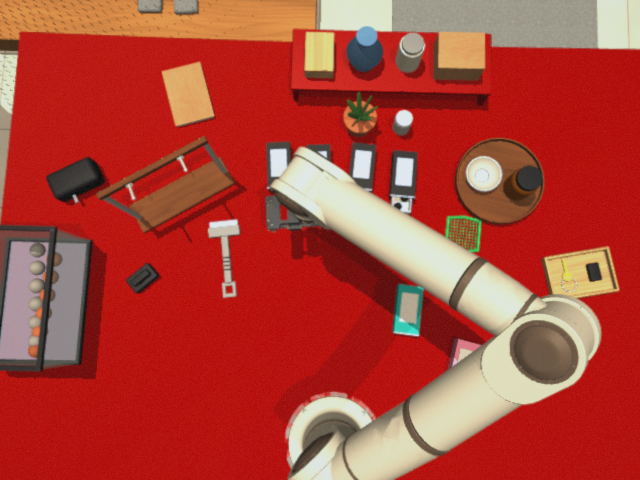

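{"fn": "send_rows", "kwargs": {
  "deltas": [0.01, -0.01, 0.01, -0.18, 72, 0.01, -0.01, 0.01, -0.18, 72, 0.01, -0.01, 0.01, -0.18, 72, 0.01, 0, 0.01, -0.18, 72, 0.01, 0, 0.01, -0.18, 72, 0.01, 0, 0.01, -0.18, 72, 0, 0, 0, -0.18, 72, 0, 0, 0, -0.18, 72]
}}

```text
clock: 17.58
position: [0.5792, 0.0371, 0.1921]
tcp_rot: [[-0.208, 0.978, -0.001], [0.978, 0.208, 0.001], [0.001, -0.001, -1.0]]
force: [0.2, -0.4, -1.2]
opening: 0.0653
```

{"fn": "send_rows", "kwargs": {
  "deltas": [0, 0, 0, -0.18, 72, 0, 0, 0, -0.18, 72, 0, 0, 0, -0.18, 72, 0, 0, 0, -0.18, 72, 0, 0, 0, -0.18, 72, 0, 0, 0, -0.18, 72, 0, 0, 0, -0.18, 72, 0, 0, 0, -0.18, 72]
}}

```text
clock: 18.58
position: [0.579, 0.037, 0.1919]
tcp_rot: [[0.943, 0.334, -0.001], [0.334, -0.943, 0.0], [-0.001, -0.001, -1.0]]
force: [-0.3, -0.2, 0.2]
opening: 0.0656
```

{"fn": "send_rows", "kwargs": {
  "deltas": [0, 0, 0, -0.18, 72, 0, 0, 0, -0.18, 72, 0, 0, 0, -0.049, 72, 0, 0, 0, 0, 72]
}}

```text
clock: 19.08
position: [0.5791, 0.0369, 0.1921]
tcp_rot: [[0.998, -0.062, -0.001], [-0.062, -0.998, -0.0], [-0.001, 0.0, -1.0]]
force: [-0.1, 0.2, 0.4]
opening: 0.0657
```

```bash
python3 look.py wrist:w12
```

```text
t 19.07 p [0.5791 0.0369 0.1921] yaw -3.56 tilt [-0.0012 -0.     -1.    ] F [-0.1  0.2  0.4] op 0.0657 j [ 0.48  0.49 -0.77  1.76  0.39  1.05 -2.06]
```

View pics/w12.png

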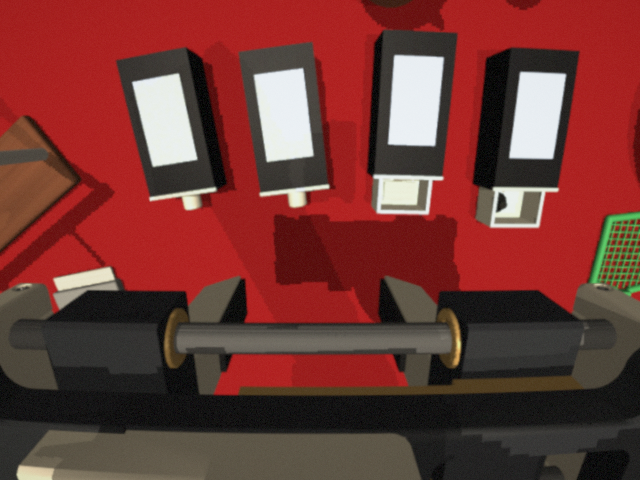

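```bash
python3 -c "
import cv2
a=cv2.imread('pics/w12.png')[160:240,130:350]
cv2.imwrite('pics/w12z.png',cv2.resize(a,None,fx=3.6,fy=5,interpolation=cv2.INTER_CUBIC))"
```

```text
(no output)
```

View pics/w12z.png

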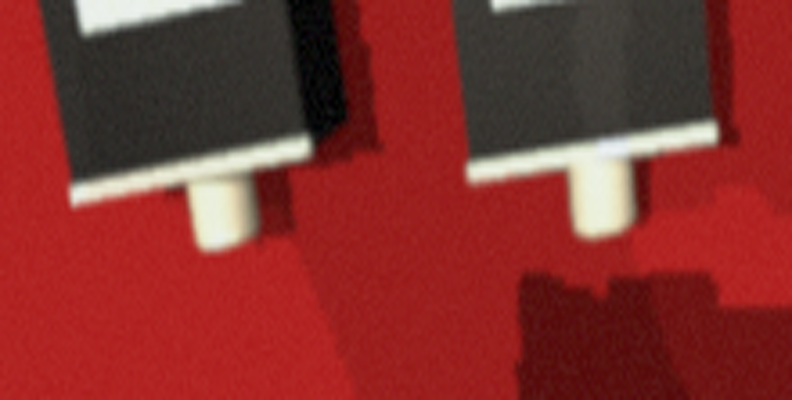

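```bash
python3 up.py w12 .044 369,178 443,178 378,33 457,33 477,188 558,188; python3 up.py w12 .036 375,212 429,213 479,226 540,226; python3 up.py w12 .02 193,208 298,205
```

```text
[[ 0.6165 -0.0139  0.044 ]
 [ 0.6128 -0.0793  0.044 ]
 [ 0.7316 -0.0236  0.044 ]
 [ 0.7291 -0.0874  0.044 ]
 [ 0.6023 -0.1105  0.044 ]
 [ 0.5985 -0.1866  0.044 ]]
[[ 0.5839 -0.0201  0.036 ]
 [ 0.5799 -0.0704  0.036 ]
 [ 0.5646 -0.1187  0.036 ]
 [ 0.561  -0.179   0.036 ]]
[[0.595  0.1531 0.02  ]
 [0.5915 0.0511 0.02  ]]
```

{"fn": "send_rows", "kwargs": {
  "deltas": [0.005, -0.03, -0.02, 0, 72, 0.005, -0.03, -0.03, 0, 72, 0.006, -0.024, -0.04, 0, 72, 0, 0, 0, 0, 72]
}}

```text
clock: 19.62
position: [0.5929, -0.0511, 0.0992]
tcp_rot: [[0.998, -0.068, -0.007], [-0.068, -0.998, -0.0], [-0.007, 0.001, -1.0]]
force: [-0.6, -0.1, -0.6]
opening: 0.0662
```

```bash
python3 look.py wrist:w13
```

```text
t 19.62 p [ 0.5929 -0.0511  0.0992] yaw -3.9 tilt [-7.2e-03 -1.0e-04 -1.0e+00] F [-0.6 -0.1 -0.6] op 0.0662 j [ 0.55  0.63 -0.68  1.78  0.48  0.92 -1.99]
```

View pics/w13.png

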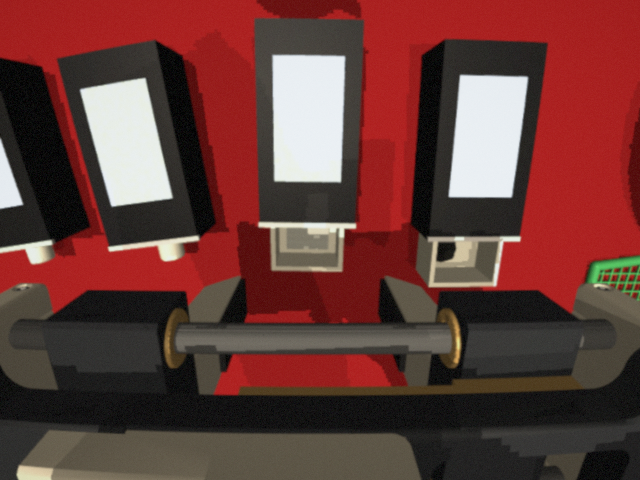

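```bash
python3 up.py w13 .044 258,223 356,224 256,20 364,20 ; python3 up.py w13 .036 271,270 343,270
```

```text
[[ 0.6184 -0.0172  0.044 ]
 [ 0.6136 -0.0789  0.044 ]
 [ 0.7331 -0.0283  0.044 ]
 [ 0.7291 -0.0874  0.044 ]]
[[ 0.5828 -0.0209  0.036 ]
 [ 0.5796 -0.07    0.036 ]]
```

{"fn": "send_rows", "kwargs": {
  "deltas": [0, 0, -0.03, -0.006, 72, 0, 0, 0, 0, 72]
}}

```text
clock: 19.92
position: [0.5948, -0.0465, 0.0728]
tcp_rot: [[0.998, -0.068, -0.002], [-0.068, -0.998, 0.001], [-0.002, -0.001, -1.0]]
force: [-0.4, -0.6, 0.3]
opening: 0.0656
```

{"fn": "send_rows", "kwargs": {
  "deltas": [0.003, 0, -0.03, 0, 72, 0, 0, -0.033, 0, 72, 0, 0, 0, 0, 72, 0, 0, 0, 0, 150, 0, 0, 0, 0, 255, 0, 0, 0, 0, 255, 0, 0, 0, 0, 255, 0, 0, 0, 0, 255],
  "newtons": 30
}}

```text
clock: 20.92
position: [0.6001, -0.0486, 0.0118]
tcp_rot: [[0.997, -0.071, 0.003], [-0.071, -0.997, -0.0], [0.003, 0.0, -1.0]]
force: [-1.2, 0.2, 7.4]
opening: 0.0477
```

```bash
python3 look.py
```

```text
t 20.93 p [ 0.6001 -0.0486  0.0118] yaw -4.1 tilt [ 2.9e-03 -3.0e-04 -1.0e+00] F [-1.2  0.2  7.4] op 0.0477 j [ 0.48  0.75 -0.6   1.8   0.59  0.77 -2.07]
```

{"fn": "send_rows", "kwargs": {
  "deltas": [0, 0, 0.002, 0, 255, -0.02, 0.0014, 0, 0, 255, -0.03, 0.0021, 0, 0, 255, -0.03, 0.0021, 0, 0, 255, -0.03, 0.0021, 0, 0, 255, -0.02, 0.0014, 0, 0, 255, -0.015, 0.0011, 0, 0, 255, 0, 0, 0, 0, 255]
}}

```text
clock: 21.92
position: [0.4528, -0.0387, 0.0119]
tcp_rot: [[0.997, -0.071, -0.001], [-0.071, -0.997, -0.001], [-0.001, 0.001, -1.0]]
force: [0.5, 0.4, -0.9]
opening: 0.0477
```

```bash
python3 look.py wrist:w14
```

```text
t 21.93 p [ 0.4528 -0.0387  0.0119] yaw -4.09 tilt [-8.e-04 -5.e-04 -1.e+00] F [ 0.5  0.4 -0.9] op 0.0477 j [ 0.54  0.57 -0.61  2.16  0.6   0.58 -2.15]
```

View pics/w14.png

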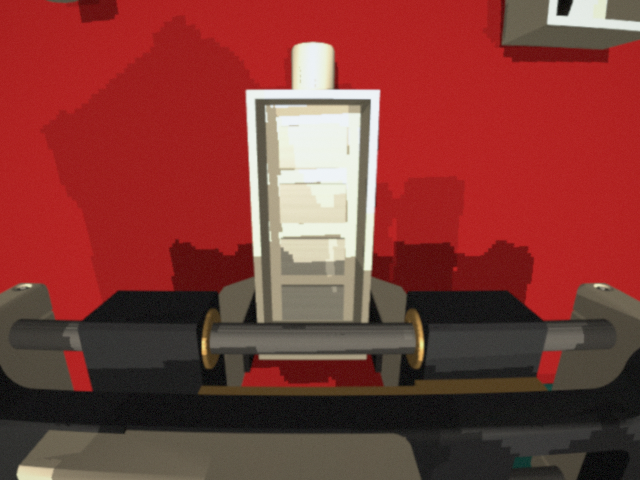

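{"fn": "send_rows", "kwargs": {
  "deltas": [0, 0, -0.004, 0, 255, 0, 0, 0, 0, 72, 0, 0, 0, 0, 72, 0.03, -0.0021, 0.002, 0, 72, 0.03, -0.0021, 0, 0, 72, 0.017, -0.0012, 0, 0, 72, 0, 0, 0, 0, 72]
}}

```text
clock: 22.85
position: [0.5321, -0.0438, 0.01]
tcp_rot: [[0.997, -0.072, 0.001], [-0.072, -0.997, 0.001], [0.001, -0.001, -1.0]]
force: [-0.7, 0.3, 0.4]
opening: 0.0655
```

{"fn": "send_rows", "kwargs": {
  "deltas": [0, 0, 0, 0, 255, 0, 0, 0, 0, 255, 0, 0, 0, 0, 255, 0, 0, 0, 0, 255],
  "newtons": 40
}}

```text
clock: 23.35
position: [0.5303, -0.044, 0.0099]
tcp_rot: [[0.997, -0.072, -0.0], [-0.072, -0.997, -0.0], [-0.0, 0.0, -1.0]]
force: [0.5, -0.4, -1.3]
opening: 0.0476
```

```bash
python3 look.py wrist:w15
```

```text
t 23.35 p [ 0.5303 -0.044   0.0099] yaw -4.1 tilt [-3.e-04 -2.e-04 -1.e+00] F [ 0.5 -0.4 -1.3] op 0.0476 j [ 0.51  0.67 -0.6   1.97  0.59  0.68 -2.11]
```

View pics/w15.png

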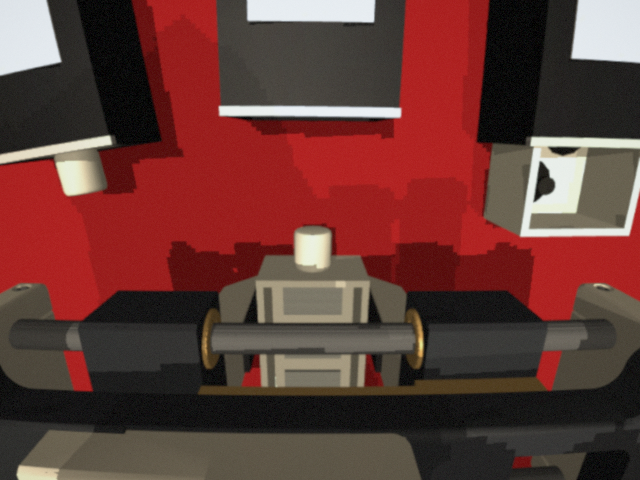

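```bash
python3 up.py w15 .044 219,107 401,109;  python3 up.py w15 .034 258,282 368,282
```

```text
[[ 0.6192 -0.0172  0.044 ]
 [ 0.6142 -0.0788  0.044 ]]
[[ 0.55   -0.0212  0.034 ]
 [ 0.5468 -0.0673  0.034 ]]
```

{"fn": "send_rows", "kwargs": {
  "deltas": [0, 0, 0.03, 0, 255, -0.01, 0.001, 0.04, 0, 255, -0.018, 0.002, 0, 0.18, 255, 0, 0, 0, 0.18, 255, 0, 0, 0, 0.18, 255, 0, 0, 0, 0.18, 255, 0, 0, 0, 0.18, 255, 0, 0, 0, 0.18, 255]
}}

```text
clock: 24.4
position: [0.5026, -0.0411, 0.0799]
tcp_rot: [[0.528, 0.849, 0.0], [0.849, -0.528, -0.0], [-0.0, 0.0, -1.0]]
force: [0.1, 0.0, -1.3]
opening: 0.0479
```

{"fn": "send_rows", "kwargs": {
  "deltas": [0, 0, 0, 0.18, 255, 0, 0, 0, 0.18, 255, 0, 0, 0, 0.18, 255, 0, 0, 0, 0.18, 255, 0, 0, 0, 0.18, 255, 0, 0, 0, 0.18, 255, 0, 0, 0, 0.18, 255, 0, 0, 0, 0.18, 255]
}}

```text
clock: 25.4
position: [0.5025, -0.0412, 0.0798]
tcp_rot: [[-0.773, 0.635, -0.0], [0.635, 0.773, -0.0], [0.0, -0.0, -1.0]]
force: [-0.5, 0.1, -0.5]
opening: 0.0477
```

{"fn": "send_rows", "kwargs": {
  "deltas": [0, 0, 0, 0.18, 255, 0, 0, 0, 0.18, 255, 0, 0, 0, 0.18, 255, 0, 0, 0, 0.08, 255, 0, 0, 0, 0, 255, 0, 0, -0.03, 0, 255, 0, 0, -0.0335, 0, 255, 0, 0, 0, 0, 255]
}}

```text
clock: 26.4
position: [0.5009, -0.0412, 0.0147]
tcp_rot: [[-0.997, 0.075, -0.004], [0.075, 0.997, -0.0], [0.004, -0.0, -1.0]]
force: [-0.5, -0.3, -0.6]
opening: 0.0476
```

{"fn": "send_rows", "kwargs": {
  "deltas": [0, 0, 0, 0, 255]
}}

```text
clock: 26.52
position: [0.5033, -0.0406, 0.0174]
tcp_rot: [[-0.997, 0.074, 0.001], [0.074, 0.997, 0.0], [-0.001, 0.0, -1.0]]
force: [-0.3, 0.1, -0.3]
opening: 0.0477
```

{"fn": "send_rows", "kwargs": {
  "deltas": [0.01, -0.0012, -0.001, 0, 255, 0.006, -0.0004, 0, 0, 255, 0.005, -0.0004, 0, 0, 255, 0, 0, 0, 0, 255]
}}

```text
clock: 27.02
position: [0.5243, -0.0429, 0.0156]
tcp_rot: [[-0.997, 0.073, 0.0], [0.073, 0.997, 0.0], [-0.0, 0.0, -1.0]]
force: [0.1, 0.1, -0.8]
opening: 0.0476
```

{"fn": "send_rows", "kwargs": {
  "deltas": [0.005, -0.0004, 0, 0, 255, 0.005, -0.0004, 0, 0, 255, 0, 0, 0, 0, 255]
}}

```text
clock: 27.4
position: [0.5342, -0.0437, 0.0154]
tcp_rot: [[-0.997, 0.073, 0.0], [0.073, 0.997, 0.0], [-0.0, 0.0, -1.0]]
force: [0.3, 0.1, -0.3]
opening: 0.0477
```

{"fn": "send_rows", "kwargs": {
  "deltas": [0.015, -0.0011, 0, 0, 255, 0.015, -0.0011, 0, 0, 255, 0.015, -0.0011, 0, 0, 255, 0.015, -0.0011, 0, 0, 255, 0.003, -0.0002, 0, 0, 255, 0, 0, 0, 0, 255]
}}

```text
clock: 28.15
position: [0.5967, -0.0482, 0.0153]
tcp_rot: [[-0.997, 0.073, -0.0], [0.073, 0.997, 0.0], [0.0, 0.0, -1.0]]
force: [-1.2, -0.1, -0.5]
opening: 0.0478
```

{"fn": "send_rows", "kwargs": {
  "deltas": [0, 0, 0, 0, 72, 0, 0, 0, 0, 72, 0, 0, 0.04, 0, 72, -0.03, 0.0021, 0.02, 0, 200, -0.04, 0.0028, 0, 0, 255, 0, 0, -0.03, 0, 255, 0, 0, -0.032, 0, 255, 0, 0, 0, 0, 255]
}}

```text
clock: 29.15
position: [0.5248, -0.0437, 0.0119]
tcp_rot: [[-0.997, 0.073, -0.004], [0.073, 0.997, -0.0], [0.004, -0.0, -1.0]]
force: [0.5, 0.9, 0.2]
opening: 0.0204
```

{"fn": "send_rows", "kwargs": {
  "deltas": [0, 0, 0, 0, 255, 0, 0, 0, 0, 255, 0.02, -0.0014, 0, 0, 255, 0.015, -0.0011, 0, 0, 255, 0.01, -0.0007, 0, 0, 255, 0.01, -0.0007, 0, 0, 255, 0, 0, 0, 0, 255]
}}

```text
clock: 30.02
position: [0.5825, -0.0472, 0.0134]
tcp_rot: [[-0.997, 0.074, 0.001], [0.074, 0.997, 0.0], [-0.001, 0.0, -1.0]]
force: [0.3, 0.0, -0.3]
opening: 0.0004
```

{"fn": "send_rows", "kwargs": {
  "deltas": [0.003, -0.0002, 0, 0, 255, 0.003, -0.0002, 0, 0, 255, 0.001, 0, 0, 0, 255, 0, 0, 0, 0, 255]
}}

```text
clock: 30.52
position: [0.5865, -0.0476, 0.0131]
tcp_rot: [[-0.997, 0.073, -0.004], [0.073, 0.997, -0.001], [0.004, -0.001, -1.0]]
force: [-6.4, 1.1, 5.5]
opening: 0.0006
```

{"fn": "send_rows", "kwargs": {
  "deltas": [0.003, -0.0002, 0, 0, 255, 0, 0, 0, 0, 255]
}}

```text
clock: 30.78
position: [0.5866, -0.0476, 0.013]
tcp_rot: [[-0.997, 0.072, -0.01], [0.072, 0.997, -0.002], [0.009, -0.002, -1.0]]
force: [-14.8, -0.9, 11.0]
opening: 0.0004
```

{"fn": "send_rows", "kwargs": {
  "deltas": [-0.03, 0.0025, 0, 0, 255, -0.04, 0.003, 0.04, 0, 150, 0.01, -0.01, 0.05, -0.18, 72, 0.01, -0.02, 0.05, -0.18, 72, 0.01, -0.02, 0, -0.18, 72, 0.01, -0.01, 0, -0.18, 72, 0.01, -0.01, 0, -0.18, 72, 0, 0, 0, -0.18, 72]
}}

```text
clock: 31.78
position: [0.5724, -0.1136, 0.1534]
tcp_rot: [[-0.399, 0.917, 0.001], [0.917, 0.399, -0.0], [-0.001, 0.001, -1.0]]
force: [0.2, 0.7, 0.1]
opening: 0.0638
```

{"fn": "send_rows", "kwargs": {
  "deltas": [0, 0, 0, -0.18, 72, 0, 0, 0, -0.18, 72, 0, 0, 0, -0.18, 72, 0, 0, 0, -0.18, 72, 0, 0, 0, -0.18, 72, 0, 0, 0, -0.18, 72, 0, 0, 0, -0.18, 72, 0, 0, 0, -0.18, 72]
}}

```text
clock: 32.78
position: [0.5717, -0.1123, 0.1535]
tcp_rot: [[0.856, 0.517, 0.0], [0.517, -0.856, -0.0], [0.0, 0.0, -1.0]]
force: [-0.7, -0.3, 0.0]
opening: 0.066
```

{"fn": "send_rows", "kwargs": {
  "deltas": [0, 0, 0, -0.18, 72, 0, 0, 0, -0.18, 72, 0, 0, 0, -0.18, 72, 0, 0, 0, -0.06, 72, 0, 0, 0, 0, 72, 0, 0, 0, 0, 72]
}}

```text
clock: 33.52
position: [0.5717, -0.1123, 0.1534]
tcp_rot: [[0.999, -0.05, 0.0], [-0.05, -0.999, 0.0], [0.0, -0.0, -1.0]]
force: [-0.7, -0.4, -0.1]
opening: 0.0658
```

```bash
python3 look.py wrist:w16
```

```text
t 33.52 p [ 0.5717 -0.1123  0.1534] yaw -2.86 tilt [ 1.e-04  0.e+00 -1.e+00] F [-0.7 -0.4 -0.1] op 0.0658 j [ 0.71  0.54 -0.74  1.78  0.43  0.99 -1.82]
```

View pics/w16.png

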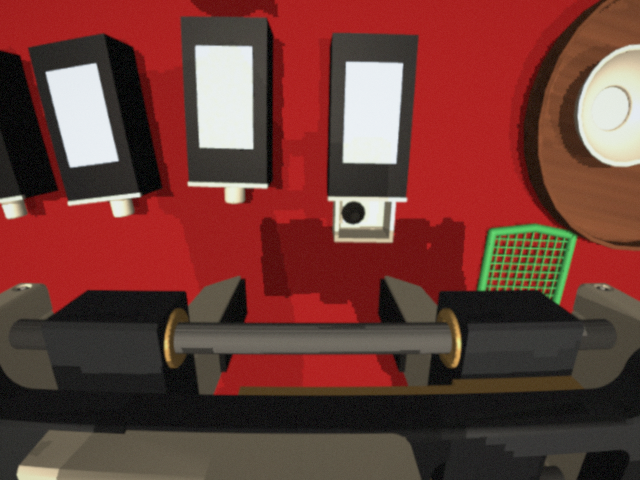

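```bash
python3 up.py w16 .044 328,197 406,197 331,35 417,37; python3 up.py w16 .036 334,241 393,242;  python3 up.py w16 .006 484,240 478,290
```

```text
[[ 0.6017 -0.1247  0.044 ]
 [ 0.5989 -0.1853  0.044 ]
 [ 0.7157 -0.1311  0.044 ]
 [ 0.7122 -0.1913  0.044 ]]
[[ 0.5633 -0.1286  0.036 ]
 [ 0.56   -0.1775  0.036 ]]
[[ 0.5481 -0.2697  0.006 ]
 [ 0.4972 -0.2687  0.006 ]]
```

{"fn": "send_rows", "kwargs": {
  "deltas": [0.003, -0.02, -0.03, -0.005, 72, 0.003, -0.0215, -0.03, 0, 72, 0, 0, 0, 0, 72, 0, 0, -0.04, 0, 72, 0, 0, -0.0445, 0, 72, 0, 0, 0, 0, 72, 0, 0, 0, 0, 200, 0, 0, 0, 0, 255],
  "newtons": 30
}}

```text
clock: 34.58
position: [0.5797, -0.1539, 0.0114]
tcp_rot: [[0.998, -0.056, 0.004], [-0.056, -0.998, -0.001], [0.004, 0.001, -1.0]]
force: [0.1, 0.1, 0.7]
opening: 0.0503
```

{"fn": "send_rows", "kwargs": {
  "deltas": [0, 0, 0, 0, 255, 0, 0, 0, 0, 255, 0, 0, 0, 0, 255]
}}

```text
clock: 34.95
position: [0.5795, -0.1541, 0.0112]
tcp_rot: [[0.998, -0.056, 0.004], [-0.056, -0.998, -0.001], [0.004, 0.001, -1.0]]
force: [-2.1, 0.7, 7.3]
opening: 0.0475
```

```bash
python3 look.py
```

```text
t 34.95 p [ 0.5795 -0.1541  0.0112] yaw -3.24 tilt [ 0.0035 -0.0011 -1.    ] F [-2.1  0.7  7.3] op 0.0475 j [ 0.67  0.75 -0.61  1.81  0.59  0.77 -1.88]
```

```bash
python3 - <<'E'
from h import *
c=capture('top')
print(unproj(c,[(398,285),(425,287),(393,331),(420,335)],.044).round(3))
print(unproj(c,[(458,292),(463,236)],.006).round(4))
E
```

```text
[[ 0.376 -0.147  0.044]
 [ 0.373 -0.213  0.044]
 [ 0.265 -0.136  0.044]
 [ 0.258 -0.201  0.044]]
[[ 0.3657 -0.3007  0.006 ]
 [ 0.507  -0.3138  0.006 ]]
```

{"fn": "send_rows", "kwargs": {
  "deltas": [0, 0, 0.002, 0, 255, -0.02, 0.0011, 0, 0, 255, -0.03, 0.0017, 0, 0, 255, -0.03, 0.0017, 0, 0, 255, -0.02, 0.0011, 0, 0, 255, -0.005, 0.0003, 0, 0, 255, 0, 0, 0, 0, 255]
}}

```text
clock: 35.88
position: [0.4734, -0.1483, 0.0112]
tcp_rot: [[0.998, -0.057, 0.001], [-0.057, -0.998, -0.0], [0.001, 0.0, -1.0]]
force: [0.4, -0.6, -1.0]
opening: 0.0477
```

{"fn": "send_rows", "kwargs": {
  "deltas": [-0.02, 0.0011, 0, 0, 255, -0.02, 0.0011, 0, 0, 255, 0, 0, 0, 0, 255, 0, 0, -0.004, 0, 255, 0, 0, 0, 0, 72, 0, 0, 0, 0, 72, 0, 0, 0.003, 0, 72]
}}

```text
clock: 36.75
position: [0.4328, -0.1457, 0.0099]
tcp_rot: [[0.998, -0.056, -0.0], [-0.056, -0.998, 0.0], [-0.0, -0.0, -1.0]]
force: [0.5, -0.4, 0.1]
opening: 0.0654
```

```bash
python3 look.py wrist:w17
```

```text
t 36.75 p [ 0.4328 -0.1457  0.0099] yaw -3.23 tilt [-1.e-04  3.e-04 -1.e+00] F [ 0.5 -0.4  0.1] op 0.0654 j [ 0.78  0.58 -0.61  2.15  0.61  0.58 -1.9 ]
```

View pics/w17.png

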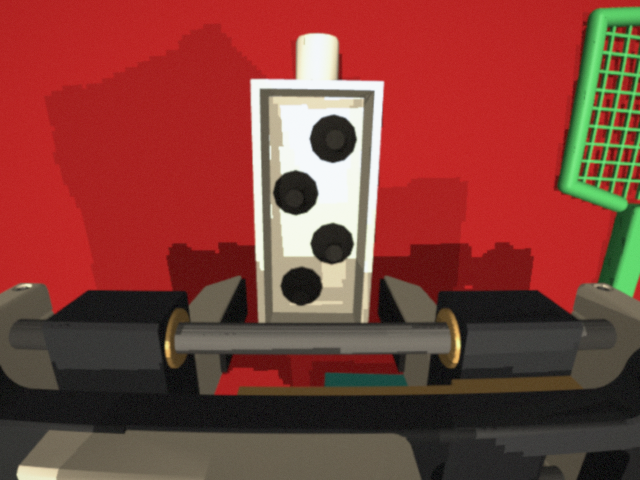

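```bash
python3 up.py w17 .032 250,80 384,81;python3 up.py w14 .034 247,91 380,91; python3 up.py w4 .034 254,95 386,98
```

```text
[[ 0.531  -0.127   0.032 ]
 [ 0.528  -0.1758  0.032 ]]
[[ 0.5475 -0.02    0.034 ]
 [ 0.5441 -0.0688  0.034 ]]
[[0.5417 0.1695 0.034 ]
 [0.5448 0.1208 0.034 ]]
```

{"fn": "send_rows", "kwargs": {
  "deltas": [0.03, -0.0017, 0, 0, 72, 0.03, -0.0017, 0, 0, 72, 0.02, -0.0011, 0, 0, 72, 0, 0, 0, 0, 72, 0, 0, 0, 0, 255, 0, 0, 0, 0, 255, 0, 0, 0, 0, 255, 0, 0, 0, 0, 255],
  "newtons": 40
}}

```text
clock: 37.8
position: [0.5122, -0.1504, 0.0098]
tcp_rot: [[0.998, -0.057, -0.001], [-0.057, -0.998, -0.0], [-0.001, 0.0, -1.0]]
force: [-0.2, -0.2, -0.6]
opening: 0.0474
```

```bash
python3 look.py wrist:w18
```

```text
t 37.8 p [ 0.5122 -0.1504  0.0098] yaw -3.25 tilt [-5.e-04 -1.e-04 -1.e+00] F [-0.2 -0.2 -0.6] op 0.0474 j [ 0.72  0.67 -0.61  1.97  0.6   0.69 -1.9 ]
```

View pics/w18.png

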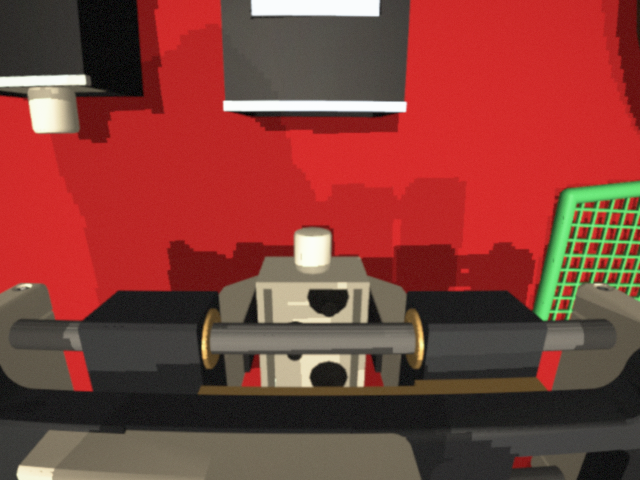

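```bash
python3 up.py w18 .044 223,102 407,102;  python3 up.py w18 .034 258,282 368,282
```

```text
[[ 0.6022 -0.1239  0.044 ]
 [ 0.5987 -0.186   0.044 ]]
[[ 0.5316 -0.1274  0.034 ]
 [ 0.529  -0.1734  0.034 ]]
```

{"fn": "send_rows", "kwargs": {
  "deltas": [0, 0, 0.03, 0, 255, -0.01, 0.0007, 0.04, 0, 255, -0.015, 0.001, 0, 0.18, 255, 0, 0, 0, 0.18, 255, 0, 0, 0, 0.18, 255, 0, 0, 0, 0.18, 255, 0, 0, 0, 0.18, 255, 0, 0, 0, 0.18, 255]
}}

```text
clock: 38.85
position: [0.4875, -0.1487, 0.0799]
tcp_rot: [[0.516, 0.857, -0.0], [0.857, -0.516, -0.0], [-0.0, 0.0, -1.0]]
force: [-0.8, 0.3, -0.5]
opening: 0.0473
```

{"fn": "send_rows", "kwargs": {
  "deltas": [0, 0, 0, 0.18, 255, 0, 0, 0, 0.18, 255, 0, 0, 0, 0.18, 255, 0, 0, 0, 0.18, 255, 0, 0, 0, 0.18, 255, 0, 0, 0, 0.18, 255, 0, 0, 0, 0.18, 255, 0, 0, 0, 0.18, 255]
}}

```text
clock: 39.85
position: [0.4875, -0.1489, 0.0797]
tcp_rot: [[-0.782, 0.623, -0.0], [0.623, 0.782, -0.0], [0.0, -0.0, -1.0]]
force: [-0.4, 0.5, -1.3]
opening: 0.0473
```

{"fn": "send_rows", "kwargs": {
  "deltas": [0, 0, 0, 0.18, 255, 0, 0, 0, 0.18, 255, 0, 0, 0, 0.18, 255, 0, 0, 0, 0.08, 255, 0, 0, 0, 0, 255, 0, 0, -0.03, 0, 255, 0, 0, -0.0345, 0, 255, 0, 0, 0, 0, 255]
}}

```text
clock: 40.85
position: [0.4858, -0.1485, 0.0136]
tcp_rot: [[-0.998, 0.06, -0.004], [0.06, 0.998, 0.001], [0.004, 0.001, -1.0]]
force: [-0.5, 0.3, -0.7]
opening: 0.0476
```

{"fn": "send_rows", "kwargs": {
  "deltas": [0, 0, 0, 0, 255]
}}

```text
clock: 40.98
position: [0.4884, -0.1484, 0.0164]
tcp_rot: [[-0.998, 0.059, 0.001], [0.059, 0.998, 0.0], [-0.001, 0.0, -1.0]]
force: [0.0, 0.2, -0.0]
opening: 0.0479
```

```bash
python3 look.py
```

```text
t 40.98 p [ 0.4884 -0.1484  0.0164] yaw 176.64 tilt [ 1.e-03  1.e-04 -1.e+00] F [ 0.   0.2 -0. ] op 0.0479 j [ 1.14  1.   -1.22  2.02  1.14  1.06  0.85]
```

{"fn": "send_rows", "kwargs": {
  "deltas": [0.01, -0.0009, -0.0005, 0, 255, 0.006, -0.0004, 0, 0, 255, 0.005, -0.0003, 0, 0, 255, 0, 0, 0, 0, 255]
}}

```text
clock: 41.48
position: [0.5093, -0.1502, 0.0151]
tcp_rot: [[-0.998, 0.058, 0.001], [0.058, 0.998, 0.0], [-0.0, 0.0, -1.0]]
force: [0.3, 0.2, -0.8]
opening: 0.0477
```

{"fn": "send_rows", "kwargs": {
  "deltas": [0.005, -0.0003, 0, 0, 255, 0.005, -0.0003, 0, 0, 255, 0, 0, 0, 0, 255]
}}

```text
clock: 41.85
position: [0.5192, -0.1508, 0.015]
tcp_rot: [[-0.998, 0.058, 0.0], [0.058, 0.998, 0.0], [-0.0, 0.0, -1.0]]
force: [0.7, 0.2, -1.2]
opening: 0.0477
```

{"fn": "send_rows", "kwargs": {
  "deltas": [0.015, -0.0009, 0, 0, 255, 0.015, -0.0009, 0, 0, 255, 0.015, -0.0009, 0, 0, 255, 0.015, -0.0009, 0, 0, 255, 0.002, -0.0001, 0, 0, 255, 0, 0, 0, 0, 255]
}}

```text
clock: 42.6
position: [0.5806, -0.1542, 0.0147]
tcp_rot: [[-0.998, 0.058, -0.001], [0.058, 0.998, 0.0], [0.001, 0.0, -1.0]]
force: [0.7, -0.5, -0.6]
opening: 0.0475
```

{"fn": "send_rows", "kwargs": {
  "deltas": [0, 0, 0, 0, 72, 0, 0, 0, 0, 72, 0, 0, 0.04, 0, 72, -0.03, 0.0017, 0.02, 0, 200, -0.04, 0.0023, 0, 0, 255, 0, 0, -0.03, 0, 255, 0, 0, -0.032, 0, 255, 0, 0, 0, 0, 255]
}}

```text
clock: 43.6
position: [0.5088, -0.1505, 0.0114]
tcp_rot: [[-0.998, 0.058, -0.004], [0.058, 0.998, 0.001], [0.004, 0.0, -1.0]]
force: [-1.0, -0.2, -0.9]
opening: 0.0202
```

{"fn": "send_rows", "kwargs": {
  "deltas": [0, 0, 0, 0, 255, 0, 0, 0, 0, 255, 0.02, -0.0011, 0, 0, 255, 0.015, -0.0009, 0, 0, 255, 0.01, -0.0006, 0, 0, 255, 0.01, -0.0006, 0, 0, 255, 0, 0, 0, 0, 255]
}}

```text
clock: 44.48
position: [0.5666, -0.1535, 0.013]
tcp_rot: [[-0.998, 0.058, 0.001], [0.058, 0.998, 0.0], [-0.001, 0.0, -1.0]]
force: [-0.4, 0.8, -0.9]
opening: 0.0006
```

Expected stop near x = 0.570.

{"fn": "send_rows", "kwargs": {
  "deltas": [0.003, -0.0002, 0, 0, 255, 0.003, -0.0002, 0, 0, 255, 0.002, 0, 0, 0, 255, 0, 0, 0, 0, 255]
}}

```text
clock: 44.98
position: [0.5702, -0.154, 0.0125]
tcp_rot: [[-0.998, 0.058, -0.007], [0.058, 0.998, -0.001], [0.007, -0.001, -1.0]]
force: [-9.4, -0.0, 7.1]
opening: 0.0002
```

{"fn": "send_rows", "kwargs": {
  "deltas": [0.002, -0.0001, 0, 0, 255, 0, 0, 0, 0, 255]
}}

```text
clock: 45.22
position: [0.5703, -0.1541, 0.0124]
tcp_rot: [[-0.998, 0.057, -0.011], [0.057, 0.998, -0.001], [0.011, -0.002, -1.0]]
force: [-14.5, 0.0, 11.3]
opening: 0.0004
```

{"fn": "send_rows", "kwargs": {
  "deltas": [-0.03, 0.0017, 0, 0, 255, -0.03, 0.002, 0.05, 0, 255, -0.01, 0, 0.06, 0, 150, 0, 0, 0.06, 0, 0, 0, 0, 0.04, 0, 0, 0, 0, 0, 0, 0, 0, 0, 0, 0, 0]
}}

```text
clock: 46.1
position: [0.5052, -0.151, 0.2222]
tcp_rot: [[-0.998, 0.058, -0.001], [0.058, 0.998, -0.001], [0.001, -0.001, -1.0]]
force: [0.1, -0.2, -0.5]
opening: 0.0461
```

```bash
python3 look.py wrist:w19 scene:s19 top:t19
```

```text
t 46.1 p [ 0.5052 -0.151   0.2222] yaw 176.65 tilt [-9.e-04 -9.e-04 -1.e+00] F [ 0.1 -0.2 -0.5] op 0.0461 j [ 1.26  0.77 -1.49  1.85  0.79  1.32  1.07]
```

View pics/w19.png

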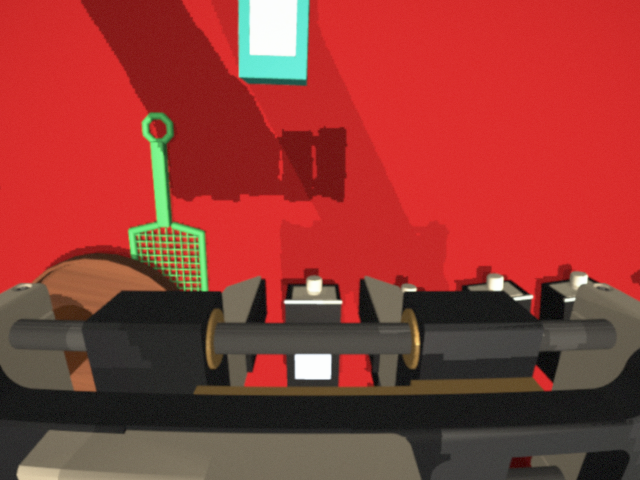

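View pics/t19.png

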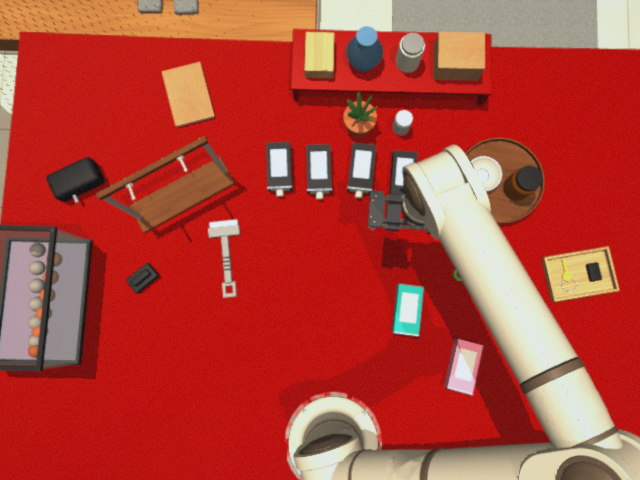

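View pics/s19.png

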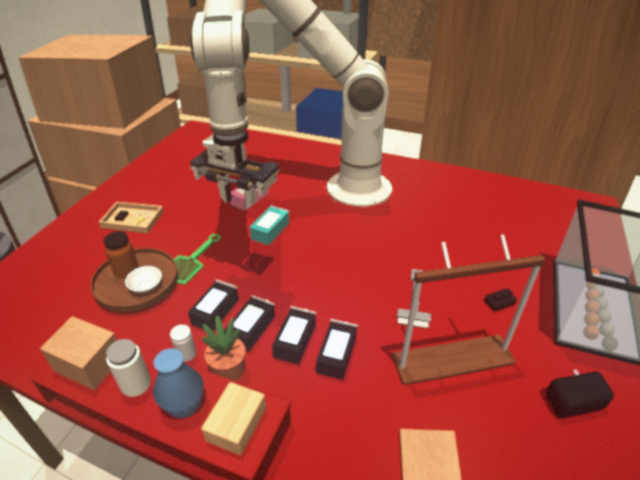

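```bash
python3 - <<'E'
from h import *
d=np.load('pics/w19.npz'); c={k:float(d[k]) for k in ['fx','fy','cx','cy','k1']}
p=unproj(c,[(157.5,127.5),(159,150),(164.5,215),(168,240)],.006,d['T']).round(4);print(p)
e=p[0,:2];h=p[2,:2]; print('az',np.degrees(np.arctan2(*(h-e)[::-1])), np.degrees(np.arctan2(*(p[3,:2]-e)[::-1])))
a=cv2.imread('pics/w19.png')[90:300,90:300]
cv2.imwrite('pics/w19z.png',cv2.resize(a,None,fx=2.8,fy=2.8,interpolation=cv2.INTER_CUBIC))
c=capture('top')
z=lambda u,v:(80+u/3,120+v/3)
roots=unproj(c,[z(148,190),z(300,108)],.27);tips=unproj(c,[z(161,238),z(317,153)],.301)
print(roots.round(4),tips.round(4),np.linalg.norm(roots[0]-roots[1]),np.linalg.norm(tips-roots,axis=1))
v=roots[0]-roots[1];print('d az',np.degrees(np.arctan2(v[1],v[0]))-90, np.degrees(np.arctan2(*(roots-tips)[:,[1,0]].T)))
E
```

```text
[[ 0.4114 -0.3057  0.006 ]
 [ 0.4343 -0.3079  0.006 ]
 [ 0.5045 -0.314   0.006 ]
 [ 0.5335 -0.3151  0.006 ]]
az -5.094533229100399 -4.402293742259133
[[0.5582 0.4468 0.27  ]
 [0.6209 0.3449 0.27  ]] [[0.5181 0.4251 0.301 ]
 [0.581  0.3234 0.301 ]] 0.1196176163528752 [0.05514171 0.05496824]
d az 31.60515132437989 [28.46445453 28.36161087]
```

View pics/w19z.png

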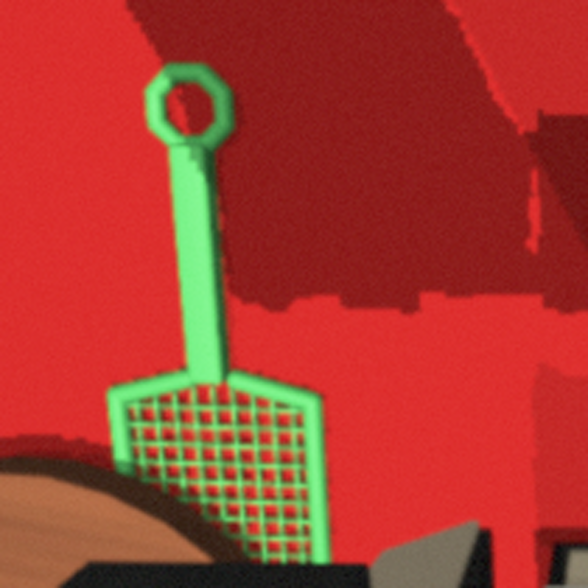

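{"fn": "send_rows", "kwargs": {
  "deltas": [0, 0, -0.05, -0.025, 144, -0.01, -0.03, -0.05, 0, 144, -0.01, -0.04, -0.02, 0, 144, -0.01, -0.04, -0.01, 0, 144, -0.004, -0.03, 0, 0, 144, 0, -0.02, 0, 0, 144, 0, 0, 0, 0, 144, 0, 0, 0, 0, 144]
}}

```text
clock: 47.3
position: [0.4717, -0.3089, 0.0925]
tcp_rot: [[-0.997, 0.082, -0.0], [0.082, 0.997, 0.001], [0.0, 0.001, -1.0]]
force: [-0.7, 1.2, 0.7]
opening: 0.0399
```

```bash
python3 look.py wrist:w20
```

```text
t 47.3 p [ 0.4717 -0.3089  0.0925] yaw 175.31 tilt [-3.0e-04  1.5e-03 -1.0e+00] F [-0.7  1.2  0.7] op 0.0399 j [ 1.41  0.94 -1.29  1.86  1.    1.18  1.25]
```

View pics/w20.png

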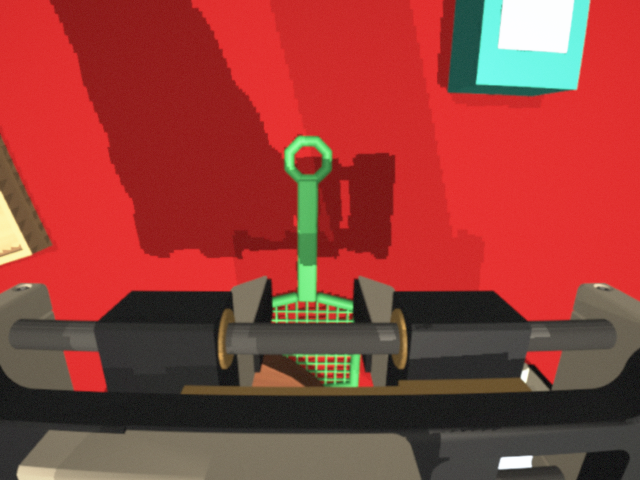

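```bash
python3 up.py w20 .006 308,159 308,180 307,290
```

```text
[[ 0.4115 -0.3054  0.006 ]
 [ 0.4259 -0.3066  0.006 ]
 [ 0.5096 -0.3144  0.006 ]]
```

{"fn": "send_rows", "kwargs": {
  "deltas": [0, -0.002, -0.04, -0.009, 144, 0, 0, -0.035, 0, 144, 0, 0, -0.0125, 0, 144, 0, 0, 0, 0, 144, 0, 0, 0, 0, 255, 0, 0, 0, 0, 255, 0, 0, 0, 0, 255, 0, 0, 0, 0, 255],
  "newtons": 40
}}

```text
clock: 48.35
position: [0.472, -0.3129, 0.0061]
tcp_rot: [[-0.996, 0.092, 0.001], [0.092, 0.996, -0.001], [-0.001, -0.001, -1.0]]
force: [-0.1, -0.9, 4.6]
opening: 0.0136
```

```bash
python3 look.py wrist:w21
```

```text
t 48.35 p [ 0.472  -0.3129  0.0061] yaw 174.71 tilt [ 7.e-04 -8.e-04 -1.e+00] F [-0.1 -0.9  4.6] op 0.0136 j [ 1.35  1.04 -1.17  1.88  1.12  1.07  1.18]
```

View pics/w21.png

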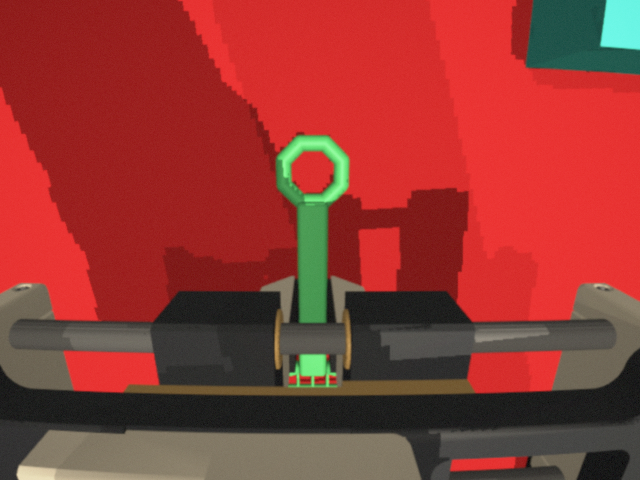

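{"fn": "send_rows", "kwargs": {
  "deltas": [0, 0, 0.01, 0, 255, 0, 0, 0.02, 0, 255, 0, 0, 0.03, 0, 255, 0, 0, 0.04, 0, 255, 0, 0, 0, 0, 255]
}}

```text
clock: 49.02
position: [0.474, -0.3129, 0.1095]
tcp_rot: [[-0.996, 0.092, 0.005], [0.092, 0.996, -0.003], [-0.005, -0.002, -1.0]]
force: [1.0, 0.1, -0.4]
opening: 0.0004
```

```bash
python3 up.py w21 .006 313,171;python3 look.py wrist:w22 scene:s22 top:t22
```

```text
[[ 0.4117 -0.3055  0.006 ]]
t 49.02 p [ 0.474  -0.3129  0.1095] yaw 174.74 tilt [ 0.0051 -0.0027 -1.    ] F [ 1.   0.1 -0.4] op 0.0004 j [ 1.42  0.92 -1.31  1.84  0.97  1.2   1.26]
```

View pics/w22.png

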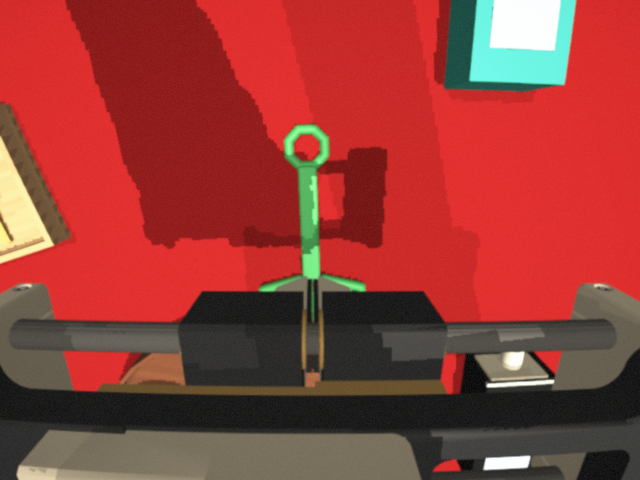

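View pics/s22.png

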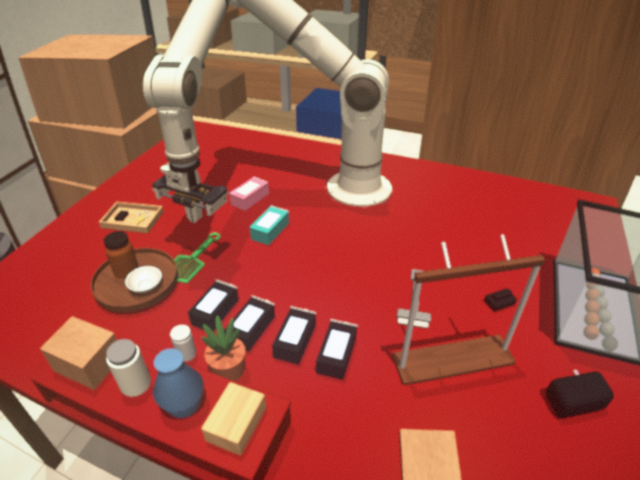

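```bash
python3 up.py w22 .006 307,147 308,170 312,270
```

```text
[[ 0.4069 -0.3094  0.006 ]
 [ 0.4235 -0.3102  0.006 ]
 [ 0.5032 -0.3145  0.006 ]]
```

{"fn": "send_rows", "kwargs": {
  "deltas": [0, 0, -0.02, 0, 144, 0, 0, 0, 0, 144, 0, 0, 0, 0, 144]
}}

```text
clock: 49.55
position: [0.4713, -0.312, 0.0845]
tcp_rot: [[-0.996, 0.092, -0.001], [0.092, 0.996, 0.001], [0.001, 0.001, -1.0]]
force: [-0.1, 0.0, 0.1]
opening: 0.0257
```

```bash
python3 look.py wrist:w23; python3 - <<'E'
import cv2
a=cv2.imread('pics/w23.png')[110:400,200:420]
cv2.imwrite('pics/w23z.png',cv2.resize(a,None,fx=2,fy=2))
E
```

```text
t 49.55 p [ 0.4713 -0.312   0.0845] yaw 174.74 tilt [-0.001   0.0013 -1.    ] F [-0.1  0.   0.1] op 0.0257 j [ 1.41  0.95 -1.28  1.86  1.    1.17  1.24]
```

View pics/w23z.png

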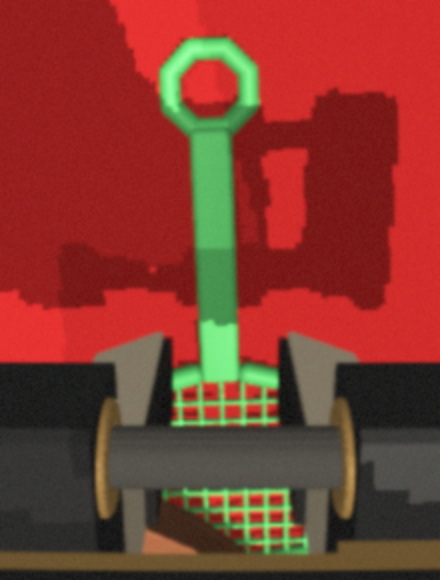

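```bash
python3 up.py w23 .006 304.5,152.5 305.5,180 310,297; python3 up.py w23 .02 273,362 310,388
```

```text
[[ 0.4062 -0.3096  0.006 ]
 [ 0.4244 -0.3107  0.006 ]
 [ 0.5113 -0.3157  0.006 ]]
[[ 0.5558 -0.3478  0.02  ]
 [ 0.5821 -0.3222  0.02  ]]
```

{"fn": "send_rows", "kwargs": {
  "deltas": [-0.003, -0.001, -0.04, 0.034, 144, 0, 0, -0.035, 0, 144, 0, 0, -0.006, 0, 144, 0, 0, 0, 0, 144, 0, 0, 0, 0, 144]
}}

```text
clock: 50.22
position: [0.4698, -0.3138, 0.006]
tcp_rot: [[-0.998, 0.058, 0.002], [0.058, 0.998, -0.001], [-0.002, -0.001, -1.0]]
force: [-0.9, -0.3, -0.0]
opening: 0.0401
```

{"fn": "send_rows", "kwargs": {
  "deltas": [-0.001, 0, -0.004, 0, 144, 0, 0, 0, 0, 144, 0, 0, 0, 0, 144]
}}

```text
clock: 50.6
position: [0.4677, -0.3136, 0.0006]
tcp_rot: [[-0.998, 0.058, 0.0], [0.058, 0.998, -0.0], [-0.0, -0.0, -1.0]]
force: [0.1, 0.2, 0.2]
opening: 0.04
```

{"fn": "send_rows", "kwargs": {
  "deltas": [0, 0, 0.001, 0, 255, 0, 0, 0, 0, 255, 0, 0, 0, 0, 255, 0, 0, 0, 0, 255],
  "newtons": 50
}}

```text
clock: 51.1
position: [0.4677, -0.3135, 0.0014]
tcp_rot: [[-0.998, 0.058, -0.0], [0.058, 0.998, 0.0], [0.0, 0.0, -1.0]]
force: [-0.4, -0.2, -0.1]
opening: 0.0131
```

{"fn": "send_rows", "kwargs": {
  "deltas": [-0.02, 0.003, 0.001, 0, 255, -0.02, 0.004, 0, 0, 255, -0.01, 0.006, 0, 0, 255, 0, 0.02, 0, 0, 255, 0, 0.02, 0, 0, 255, 0, 0, 0, 0, 255]
}}

```text
clock: 51.85
position: [0.418, -0.2588, 0.0026]
tcp_rot: [[-0.998, 0.055, 0.0], [0.055, 0.998, 0.001], [-0.0, 0.001, -1.0]]
force: [-0.1, 0.5, -0.4]
opening: 0.0132
```

```bash
python3 look.py wrist:w24 top:t24 scene:s24
```

```text
t 51.85 p [ 0.418  -0.2588  0.0026] yaw 176.86 tilt [ 3.e-04  6.e-04 -1.e+00] F [-0.1  0.5 -0.4] op 0.0132 j [ 1.4   0.98 -1.19  2.06  1.15  1.01  1.09]
```

View pics/s24.png

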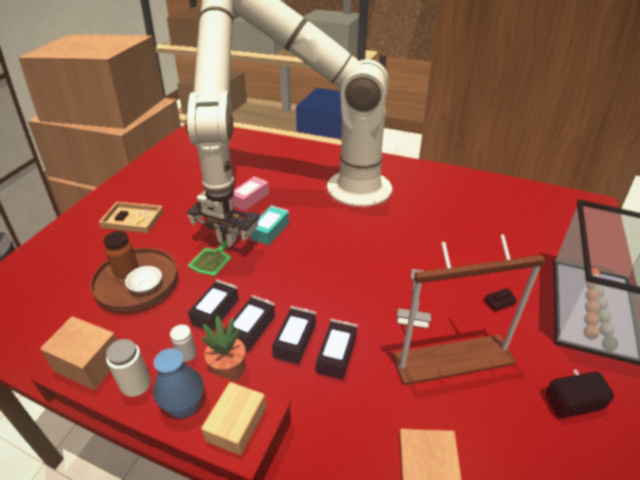

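{"fn": "send_rows", "kwargs": {
  "deltas": [0, 0, 0.02, 0, 255, 0.01, 0, 0.04, 0, 255, 0.01, 0, 0.05, 0, 255, 0.01, 0, 0.05, 0, 255, 0, 0, 0, 0, 255, 0, 0, 0, 0, 255]
}}

```text
clock: 52.75
position: [0.447, -0.2614, 0.1618]
tcp_rot: [[-0.998, 0.059, -0.001], [0.059, 0.998, -0.0], [0.001, -0.0, -1.0]]
force: [0.4, -0.1, -0.4]
opening: 0.0133
```

```bash
python3 look.py wrist:w25 scene:s25
```

```text
t 52.75 p [ 0.447  -0.2614  0.1618] yaw 176.59 tilt [-1.1e-03 -4.0e-04 -1.0e+00] F [ 0.4 -0.1 -0.4] op 0.0133 j [ 1.48  0.82 -1.43  1.92  0.88  1.23  1.24]
```

View pics/w25.png

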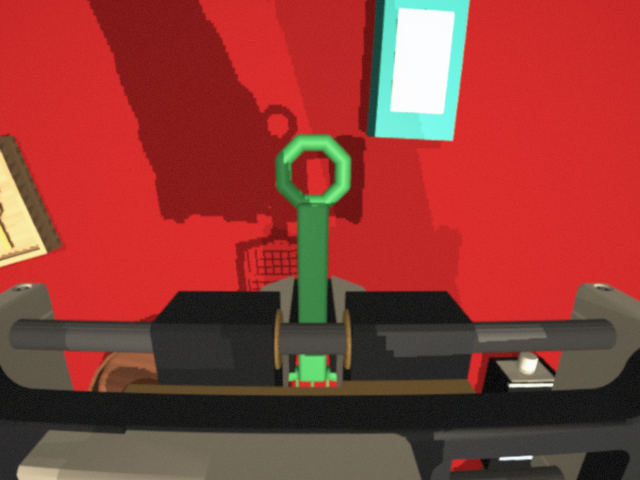

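View pics/s25.png

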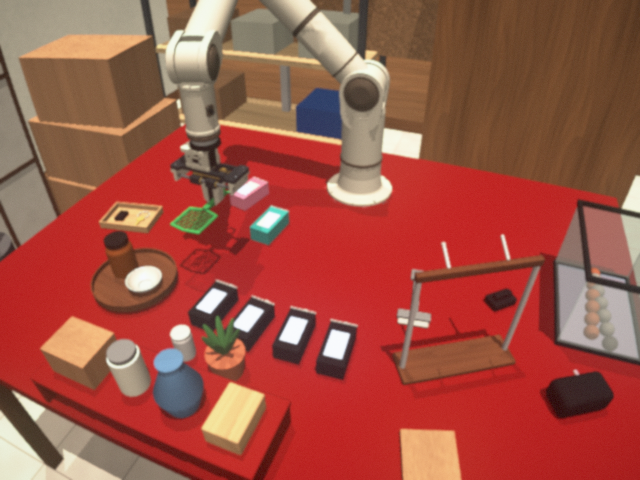

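```bash
python3 - <<'E'
from h import *
c=capture('top');a=c['frame']
cv2.imwrite('pics/tp.png',cv2.resize(a[130:240,90:250],None,fx=5,fy=5,interpolation=cv2.INTER_CUBIC))
c=capture('scene');a=c['frame']
cv2.imwrite('pics/sp.png',cv2.resize(a[225:395,385:555],None,fx=3.5,fy=3.5,interpolation=cv2.INTER_CUBIC))
E
python3 up.py w25 .1664 313,171 
```

```text
[[ 0.386  -0.2559  0.1664]]
```

View pics/tp.png

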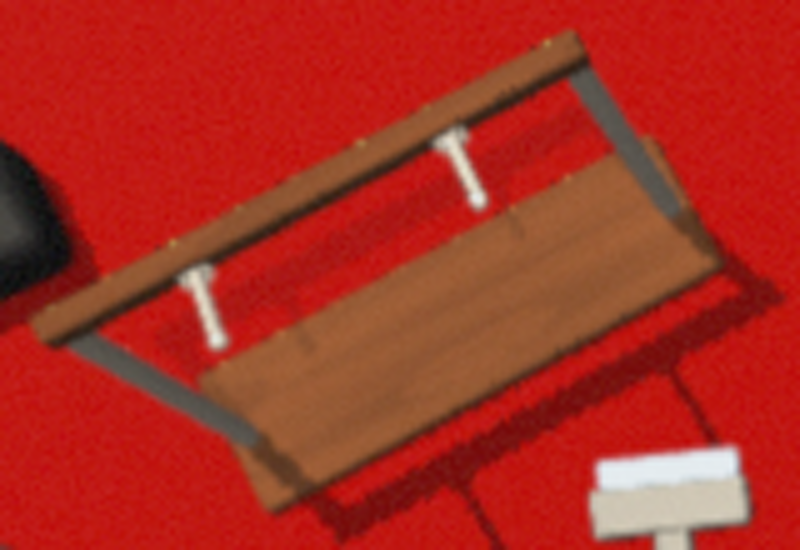

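View pics/sp.png

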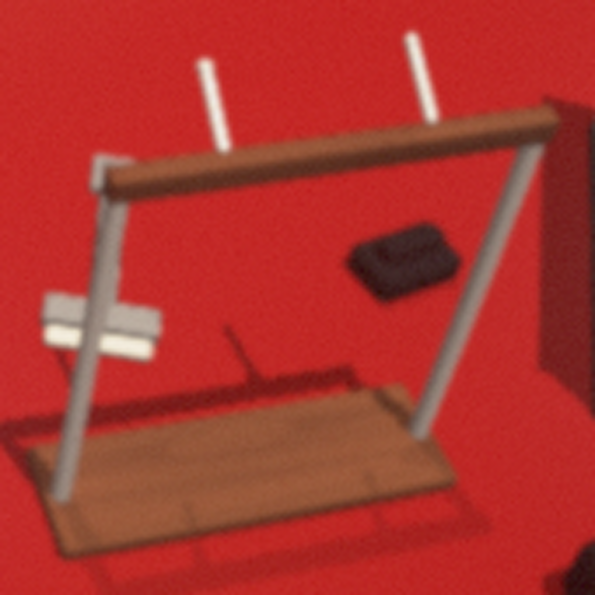

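```bash
cat > stand.py <<'E'
from h import *
from scipy.optimize import least_squares
t=capture('top'); s=capture('scene')
T=lambda u,v:(90+u/5,130+v/5); S=lambda u,v:(385+u/3.5,225+v/3.5)
tip=lambda y:(.013-.052*np.cos(np.radians(35)),y,.27+.052*np.sin(np.radians(35)))
obs=[(t,T(219,343),tip(.06)),(t,T(479,203),tip(-.06)),(t,T(275,512),(-.04,.13,.012)),(t,T(720,265),(-.04,-.13,.012)),(t,T(655,137),(.04,-.13,.012)),
(t,T(38,322),(.027,.128,.279)),(t,T(573,31),(.027,-.128,.279)),
(s,S(205,65),tip(-.06)),(s,S(411,40),tip(.06)),(s,S(67,548),(.04,-.13,.012)),(s,S(455,478),(.04,.13,.012)),(s,S(400,388),(-.04,.13,.012)),(s,S(35,450),(-.04,-.13,.012))]
def W(p,P):
    c_,s_=np.cos(p[2]),np.sin(p[2]); return np.array([p[0]+c_*P[0]-s_*P[1],p[1]+s_*P[0]+c_*P[1],P[2]])
f=lambda p:np.concatenate([proj(c,W(p,P))[0]-px for c,px,P in obs])
r=least_squares(f,[.6,.39,.5],loss='soft_l1')
p=r.x; print(p,np.degrees(p[2])); print(f(p).reshape(-1,2).round(1))
for n,y in (('left',.06),('right',-.06)):
    print(n,'root',W(p,(.013,y,.27)).round(4),'tip',W(p,tip(y)).round(4))
E
python3 stand.py
```

```text
[0.58343541 0.39367705 0.57944143] 33.19954855726117
[[-1.  -2.9]
 [-1.6 -4.5]
 [ 1.6  5.2]
 [ 2.7  1.7]
 [-0.1  1.2]
 [-4.  -2.7]
 [-3.4 -6. ]
 [ 1.5  2.2]
 [ 0.9  0.7]
 [-1.2 -3. ]
 [-1.3 -6.6]
 [-2.8 -7.9]
 [-4.4 -5. ]]
left root [0.5615 0.451  0.27  ] tip [0.5258 0.4277 0.2998]
right root [0.6272 0.3506 0.27  ] tip [0.5915 0.3273 0.2998]
```

```bash
sed -e 's/^r=least/obs=[o for o in obs if o[2][2]>.2]\nr=least/' stand.py > stand2.py; python3 stand2.py; sed -e 's/^r=least/obs=[o for o in obs if o[2][2]<.2]\nr=least/' stand.py > stand3.py; python3 stand3.py; sed -i -e 's/^r=least/obs=[o for o in obs if .2<o[2][2]<.3 and o[2][2]!=.279]\nr=least/' stand.py; python3 stand.py; python3 - <<'E'
import sys; sys.path.insert(0,'.')
from h import *
# triangulate tips
t=capture('top'); s=capture('scene')
T=lambda u,v:(90+u/5,130+v/5); S=lambda u,v:(385+u/3.5,225+v/3.5)
def ray(c,px):
    a=unproj(c,px,.2)[0];b=unproj(c,px,.4)[0];d=(b-a)/np.linalg.norm(b-a);return a,d
for a,b in ((T(219,343),S(411,40)),(T(479,203),S(205,65))):
    (p,d),(q,e)=ray(t,a),ray(s,b)
    M=np.stack([d,-e],1); k=np.linalg.lstsq(M,q-p,rcond=None)[0]
    print((p+k[0]*d).round(4),(q+k[1]*e).round(4))
E
```

```text
[0.57598638 0.38937992 0.54921232] 31.467548177689633
[[ 0.1  0.2]
 [ 0.3  0. ]
 [-2.7 -0.9]
 [-0.3 -1.2]
 [-0.2 -1.5]
 [-0.2 -1.6]]
left root [0.5558 0.4473 0.27  ] tip [0.5194 0.4251 0.2998]
right root [0.6184 0.345  0.27  ] tip [0.5821 0.3228 0.2998]
[0.59383842 0.39954341 0.54558119] 31.259499677874754
[[-1.8 -0.2]
 [ 1.  -0.6]
 [-0.9 -1.6]
 [-0.9  0.2]
 [ 1.5 -0.6]
 [ 0.8 -2.6]
 [-3.  -2.3]]
left root [0.5738 0.4576 0.27  ] tip [0.5374 0.4355 0.2998]
right root [0.6361 0.355  0.27  ] tip [0.5997 0.3329 0.2998]
[0.57739664 0.39006257 0.54956292] 31.48763602351142
[[-0.2 -0.5]
 [ 0.  -0.7]
 [ 0.1 -0.9]
 [ 0.1 -1.1]]
left root [0.5571 0.448  0.27  ] tip [0.5208 0.4258 0.2998]
right root [0.6198 0.3457 0.27  ] tip [0.5835 0.3234 0.2998]
[0.5204 0.4262 0.2971] [0.5204 0.4262 0.2971]
[0.5827 0.3241 0.2973] [0.5828 0.3237 0.2972]
```

{"fn": "send_rows", "kwargs": {
  "deltas": [0, 0, 0.05, 0, 255, 0, 0.02, 0.05, -0.18, 255, 0, 0.05, 0.05, -0.18, 255, 0, 0.05, 0.04, -0.18, 255, 0, 0.05, 0, -0.18, 255, 0, 0.05, 0, -0.18, 255, 0, 0.05, 0, -0.18, 255, 0, 0.05, 0, -0.18, 255]
}}

```text
clock: 54.45
position: [0.4475, 0.0515, 0.3459]
tcp_rot: [[-0.253, 0.967, 0.001], [0.967, 0.253, -0.003], [-0.003, 0.0, -1.0]]
force: [-0.1, -0.4, -0.7]
opening: 0.0138
```

{"fn": "send_rows", "kwargs": {
  "deltas": [0, 0.05, 0, -0.18, 255, 0, 0.05, 0, -0.18, 255, 0, 0.05, 0, -0.18, 255, 0, 0.05, 0, -0.18, 255, 0, 0.05, 0, -0.18, 255, 0, 0.05, 0, -0.18, 255, 0, 0.03, 0, -0.18, 255, 0, 0, 0, 0, 255]
}}

```text
clock: 55.45
position: [0.4471, 0.3549, 0.3463]
tcp_rot: [[0.778, 0.628, 0.0], [0.628, -0.778, 0.002], [0.001, -0.002, -1.0]]
force: [-1.6, -0.3, -1.1]
opening: 0.0136
```

{"fn": "send_rows", "kwargs": {
  "deltas": [0, 0, 0, 0, 255, 0, 0, 0, 0, 255]
}}

```text
clock: 55.7
position: [0.4498, 0.3499, 0.3462]
tcp_rot: [[0.782, 0.623, 0.001], [0.623, -0.782, -0.0], [0.001, 0.001, -1.0]]
force: [-0.7, 0.1, -1.8]
opening: 0.0132
```

```bash
python3 look.py wrist:w26 scene:s26 top:t26
```

```text
t 55.7 p [0.4498 0.3499 0.3462] yaw 38.54 tilt [ 1.2e-03 -4.0e-04 -1.0e+00] F [-0.7  0.1 -1.8] op 0.0132 j [ 0.07  0.39 -1.02  1.59  0.34  1.35 -1.89]
```

View pics/w26.png

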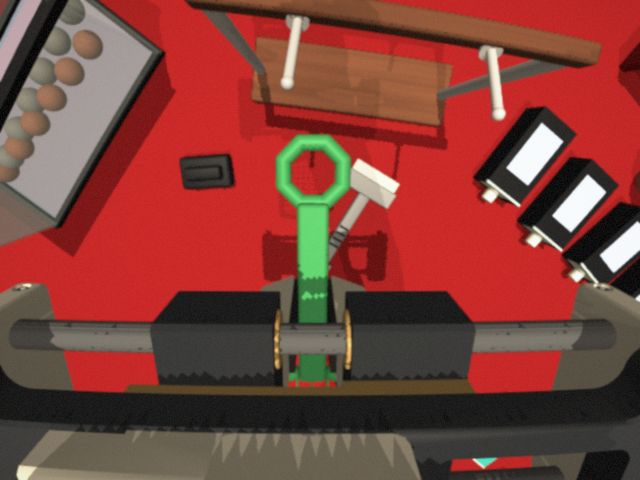

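View pics/s26.png

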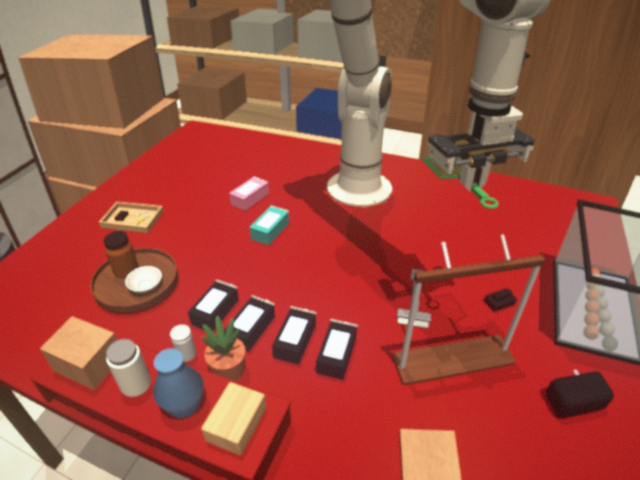

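```bash
python3 up.py w26 .298 287,84 499,115;python3 up.py w26 .27 297,28 491,58; python3 up.py w26 .3508 313,171
```

```text
[[0.5231 0.4271 0.298 ]
 [0.5868 0.323  0.298 ]]
[[0.5541 0.4458 0.27  ]
 [0.618  0.3414 0.27  ]]
[[0.4987 0.3895 0.3508]]
```

{"fn": "send_rows", "kwargs": {
  "deltas": [0.005, 0.019, 0, -0.06, 255, 0.005, 0.019, 0, -0.054, 255, 0, 0, -0.015, 0, 255, 0, 0, -0.015, 0, 255, 0, 0, 0, 0, 255, 0, 0, 0, 0, 255]
}}

```text
clock: 56.6
position: [0.4594, 0.3888, 0.3163]
tcp_rot: [[0.848, 0.53, 0.001], [0.53, -0.848, -0.0], [0.001, 0.001, -1.0]]
force: [0.4, 0.1, 0.2]
opening: 0.0135
```

```bash
python3 look.py wrist:w27
```

```text
t 56.6 p [0.4594 0.3888 0.3163] yaw 32.04 tilt [ 0.001 -0.    -1.   ] F [0.4 0.1 0.2] op 0.0135 j [-0.05  0.46 -0.97  1.56  0.39  1.33 -2.07]
```

View pics/w27.png

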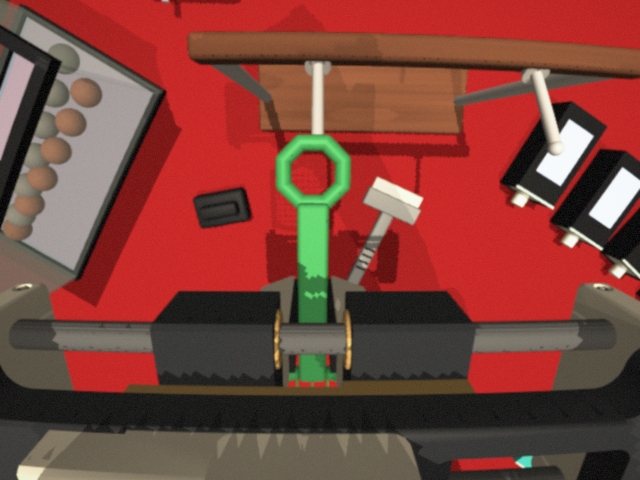

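```bash
python3 - <<'E'
from h import *
d=np.load('pics/w27.npz'); c={k:float(d[k]) for k in ['fx','fy','cx','cy','k1']}
print(proj(c,[(.5225,.427,.298),(.5205,.426,.298),(.4594+.0526,.3888+.0329,.321),(.557,.448,.27)],d['T']))
E
```

```text
[[316.32099928 143.8165957 ]
 [315.87119712 148.44253443]
 [314.38793984 172.72315797]
 [316.90003724  66.27193508]]
```

{"fn": "send_rows", "kwargs": {
  "deltas": [0.0105, 0.0045, 0, 0, 255, 0, 0, 0, 0, 255, 0, 0, 0, 0, 255]
}}

```text
clock: 57.02
position: [0.4697, 0.3941, 0.3163]
tcp_rot: [[0.847, 0.531, 0.001], [0.531, -0.847, 0.001], [0.001, -0.0, -1.0]]
force: [0.9, -0.2, -0.5]
opening: 0.0132
```

```bash
python3 look.py wrist:w28;  python3 - <<'E'
import cv2
a=cv2.imread('pics/w28.png')[20:260,200:440]
cv2.imwrite('pics/w28z.png',cv2.resize(a,None,fx=2.4,fy=2.4,interpolation=cv2.INTER_CUBIC))
E
```

```text
t 57.02 p [0.4697 0.3941 0.3163] yaw 32.06 tilt [ 8.e-04  6.e-04 -1.e+00] F [ 0.9 -0.2 -0.5] op 0.0132 j [-0.07  0.49 -0.96  1.53  0.4   1.34 -2.07]
```

View pics/w28z.png

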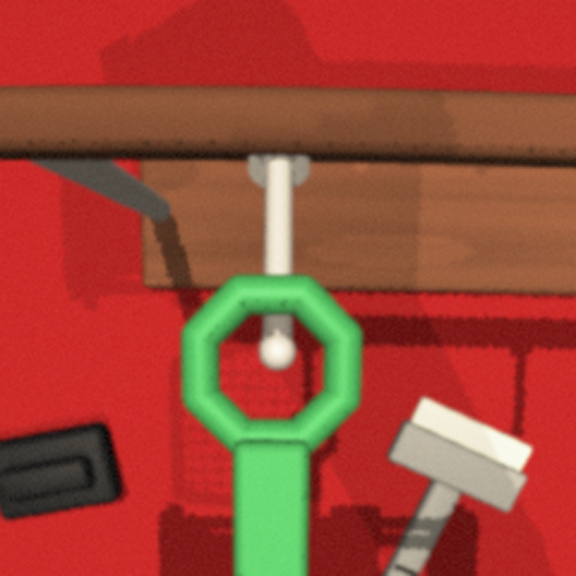

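{"fn": "send_rows", "kwargs": {
  "deltas": [0.0005, -0.0009, -0.01, 0, 255, 0, 0, -0.009, 0, 255, 0, 0, 0, 0, 255, 0, 0, 0, 0, 255]
}}

```text
clock: 57.58
position: [0.4701, 0.3931, 0.2972]
tcp_rot: [[0.847, 0.531, 0.001], [0.531, -0.847, 0.0], [0.001, 0.0, -1.0]]
force: [-0.6, -1.3, -0.7]
opening: 0.0132
```

```bash
python3 look.py wrist:w29;  python3 - <<'E'
import cv2
a=cv2.imread('pics/w29.png')[20:260,200:440]
cv2.imwrite('pics/w29z.png',cv2.resize(a,None,fx=2.4,fy=2.4,interpolation=cv2.INTER_CUBIC))
E
```

```text
t 57.58 p [0.4701 0.3931 0.2972] yaw 32.07 tilt [ 8.e-04  3.e-04 -1.e+00] F [-0.6 -1.3 -0.7] op 0.0132 j [-0.07  0.5  -0.95  1.56  0.42  1.3  -2.08]
```

View pics/w29z.png

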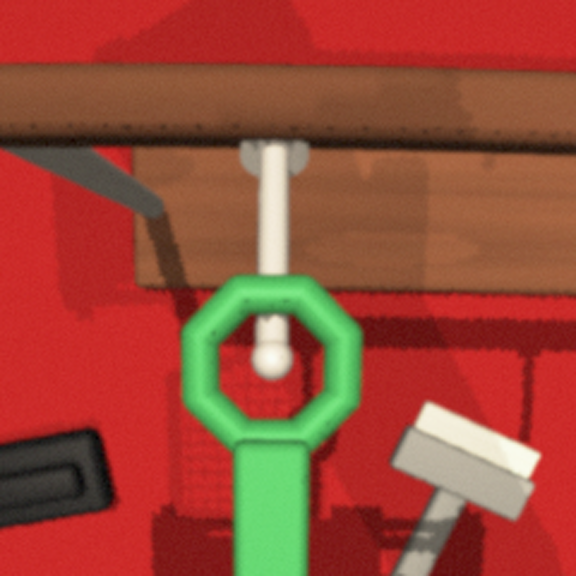

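{"fn": "send_rows", "kwargs": {
  "deltas": [0.0017, 0.001, -0.0035, 0, 255, 0.0035, 0.0021, -0.0029, 0, 255, 0.0035, 0.0021, -0.0029, 0, 255, 0, 0, 0, 0, 255],
  "newtons": 20
}}

```text
clock: 58.12
position: [0.479, 0.3982, 0.2875]
tcp_rot: [[0.848, 0.531, 0.0], [0.531, -0.848, 0.0], [0.0, 0.0, -1.0]]
force: [-0.3, -0.3, -0.9]
opening: 0.0138
```

```bash
python3 look.py wrist:w30;  python3 - <<'E'
import cv2
a=cv2.imread('pics/w30.png')[20:260,200:440]
cv2.imwrite('pics/w30z.png',cv2.resize(a,None,fx=2.4,fy=2.4,interpolation=cv2.INTER_CUBIC))
E
```

```text
t 58.12 p [0.479  0.3982 0.2875] yaw 32.05 tilt [ 3.e-04  1.e-04 -1.e+00] F [-0.3 -0.3 -0.9] op 0.0138 j [-0.08  0.53 -0.94  1.54  0.43  1.3  -2.09]
```

View pics/w30z.png

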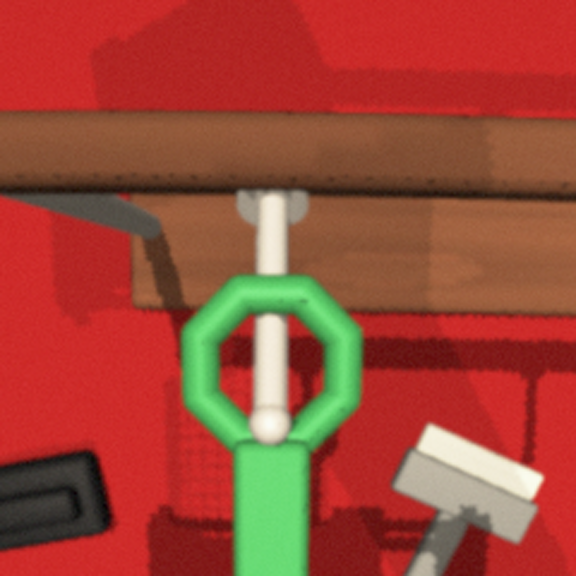

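{"fn": "send_rows", "kwargs": {
  "deltas": [0.003, 0.0018, -0.0031, 0, 255, 0.0035, 0.0021, -0.0029, 0, 255, 0.0035, 0.0021, -0.0029, 0, 255, 0, 0, 0, 0, 255]
}}

```text
clock: 58.68
position: [0.4894, 0.4045, 0.2788]
tcp_rot: [[0.848, 0.531, 0.001], [0.531, -0.848, 0.001], [0.001, -0.0, -1.0]]
force: [1.1, 0.1, -0.4]
opening: 0.0137
```

```bash
python3 look.py wrist:w31;  python3 - <<'E'
import cv2
a=cv2.imread('pics/w31.png')[20:260,200:440]
cv2.imwrite('pics/w31z.png',cv2.resize(a,None,fx=2.4,fy=2.4,interpolation=cv2.INTER_CUBIC))
E
```

```text
t 58.67 p [0.4894 0.4045 0.2788] yaw 32.04 tilt [ 1.2e-03  8.0e-04 -1.0e+00] F [ 1.1  0.1 -0.4] op 0.0137 j [-0.1   0.55 -0.92  1.52  0.45  1.29 -2.09]
```

View pics/w31z.png

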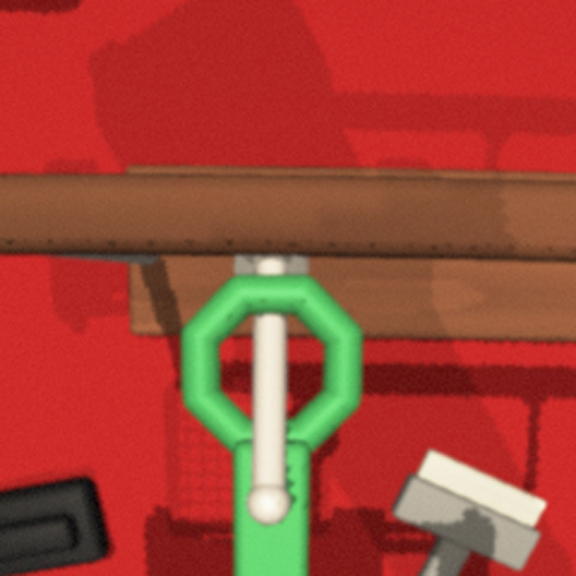

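{"fn": "send_rows", "kwargs": {
  "deltas": [0, 0, -0.003, 0, 255, 0.0005, 0.0003, -0.005, 0, 255, 0.001, 0.0006, -0.006, 0, 255, 0.001, 0.0006, -0.006, 0, 255, 0, 0, 0, 0, 255],
  "newtons": 5
}}

```text
clock: 59.35
position: [0.4912, 0.4054, 0.2583]
tcp_rot: [[0.847, 0.531, 0.0], [0.531, -0.847, -0.0], [-0.0, 0.0, -1.0]]
force: [0.1, 0.5, -0.5]
opening: 0.0139
```

```bash
python3 look.py wrist:w32
```

```text
t 59.35 p [0.4912 0.4054 0.2583] yaw 32.06 tilt [ 1.e-04 -3.e-04 -1.e+00] F [ 0.1  0.5 -0.5] op 0.0139 j [-0.11  0.57 -0.91  1.54  0.47  1.26 -2.1 ]
```

View pics/w32.png

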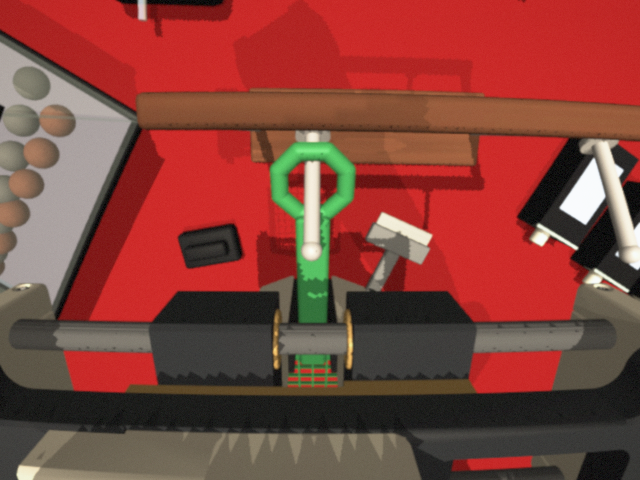

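{"fn": "send_rows", "kwargs": {
  "deltas": [0, 0, 0, 0, 144, 0, 0, 0, 0, 144, 0, 0, 0, 0, 144, 0, 0, 0, 0, 144, 0, 0, 0, 0, 144]
}}

```text
clock: 60.02
position: [0.4914, 0.4057, 0.2592]
tcp_rot: [[0.847, 0.531, 0.001], [0.531, -0.847, 0.0], [0.001, 0.0, -1.0]]
force: [0.1, 0.5, -0.3]
opening: 0.0399
```

```bash
python3 look.py wrist:w33 scene:s33
```

```text
t 60.02 p [0.4914 0.4057 0.2592] yaw 32.06 tilt [ 1.1e-03  4.0e-04 -1.0e+00] F [ 0.1  0.5 -0.3] op 0.0399 j [-0.11  0.57 -0.91  1.54  0.47  1.26 -2.1 ]
```

View pics/w33.png

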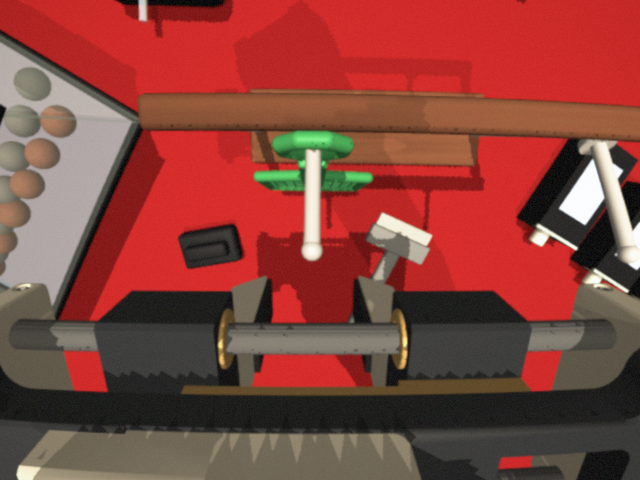

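View pics/s33.png

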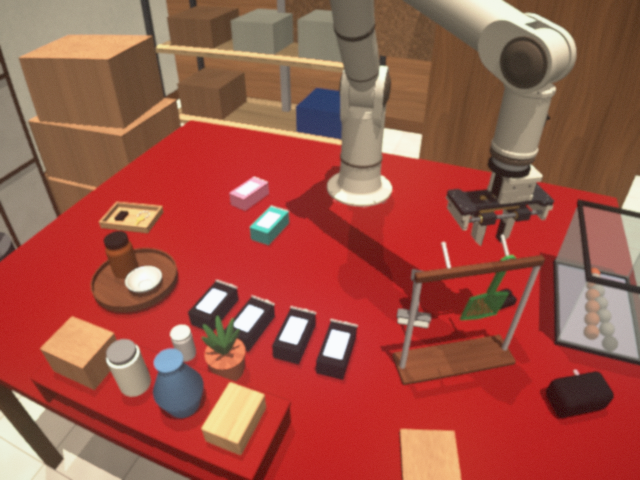

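{"fn": "send_rows", "kwargs": {
  "deltas": [-0.03, -0.018, 0, 0, 144, -0.03, -0.02, 0.03, 0, 144, 0, -0.03, 0.01, 0.18, 144, 0, -0.03, 0, 0.18, 144, 0, -0.03, 0, 0.18, 144, 0, 0, 0, 0.18, 144, 0, 0, 0, 0.18, 144, 0, 0, 0, 0.18, 144]
}}

```text
clock: 61.12
position: [0.4314, 0.2775, 0.2993]
tcp_rot: [[-0.074, 0.997, 0.001], [0.997, 0.074, 0.001], [0.001, 0.001, -1.0]]
force: [-0.1, -0.2, -0.2]
opening: 0.04
```

{"fn": "send_rows", "kwargs": {
  "deltas": [0, 0, 0, 0.18, 144, 0, 0, 0, 0.18, 144, 0, 0, 0, 0.18, 144, 0, 0, 0, 0.18, 144, 0, 0, 0, 0.18, 144, 0, 0, 0, 0.18, 144, 0, 0, 0, 0.18, 144, 0, 0, 0, 0.18, 144]
}}

```text
clock: 62.12
position: [0.4314, 0.2777, 0.2991]
tcp_rot: [[-0.998, 0.056, -0.001], [0.056, 0.998, 0.0], [0.001, 0.0, -1.0]]
force: [-0.0, -0.1, 0.2]
opening: 0.04
```

{"fn": "send_rows", "kwargs": {
  "deltas": [0, 0, 0, 0.12, 144, 0, 0, 0, 0, 144]
}}

```text
clock: 62.38
position: [0.4314, 0.2777, 0.2991]
tcp_rot: [[-0.998, -0.057, -0.001], [-0.057, 0.998, 0.0], [0.001, 0.0, -1.0]]
force: [-0.4, 0.3, 0.3]
opening: 0.0396
```

```bash
python3 look.py wrist:w34 scene:s34 top:t34
```

```text
t 62.38 p [0.4314 0.2777 0.2991] yaw -176.75 tilt [-1.1e-03  2.0e-04 -1.0e+00] F [-0.4  0.3  0.3] op 0.0396 j [ 0.47  0.59 -1.51  1.78  0.6   1.36  0.46]
```

View pics/w34.png

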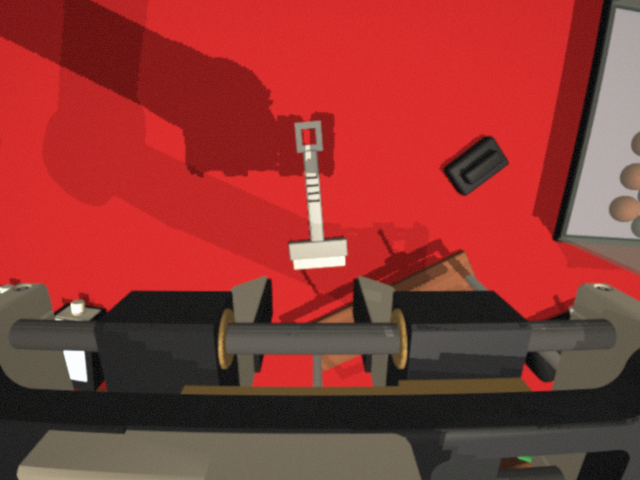

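View pics/s34.png

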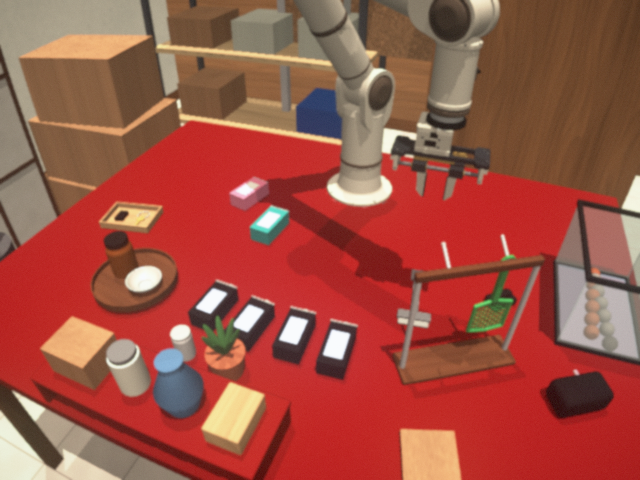

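```bash
python3 - <<'E'
import cv2
a=cv2.imread('pics/w34.png')[105:285,230:410]
cv2.imwrite('pics/w34z.png',cv2.resize(a,None,fx=3,fy=3,interpolation=cv2.INTER_CUBIC))
E
python3 up.py w34 .009 308,136 311,160 317,236
```

```text
[[0.3573 0.2697 0.009 ]
 [0.3863 0.275  0.009 ]
 [0.4855 0.2887 0.009 ]]
```

View pics/w34z.png

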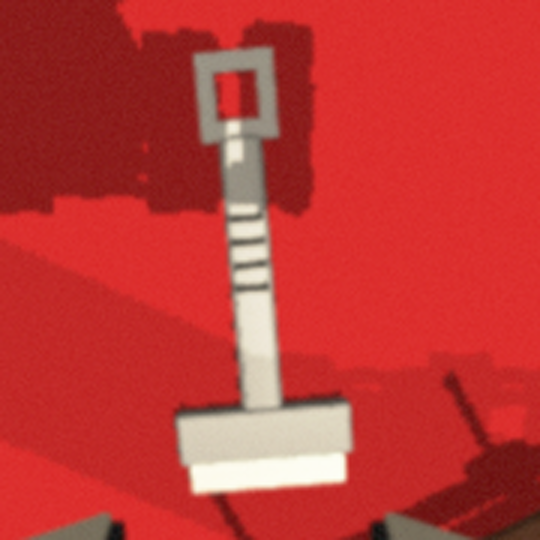

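{"fn": "send_rows", "kwargs": {
  "deltas": [0, 0, -0.05, 0.04, 144, -0.005, 0, -0.05, 0.043, 144, -0.0065, 0.001, -0.05, 0, 144, 0, 0, -0.05, 0, 144, 0, 0, 0, 0, 144, 0, 0, 0, 0, 144]
}}

```text
clock: 63.28
position: [0.4205, 0.2799, 0.1008]
tcp_rot: [[-0.99, -0.14, 0.0], [-0.14, 0.99, 0.002], [-0.0, 0.002, -1.0]]
force: [0.5, 0.6, 0.6]
opening: 0.0396
```

```bash
python3 look.py wrist:w35
```

```text
t 63.27 p [0.4205 0.2799 0.1008] yaw -171.94 tilt [ 0.      0.0017 -1.    ] F [0.5 0.6 0.6] op 0.0396 j [ 0.29  0.78 -1.25  2.    0.87  1.05  0.33]
```

View pics/w35.png

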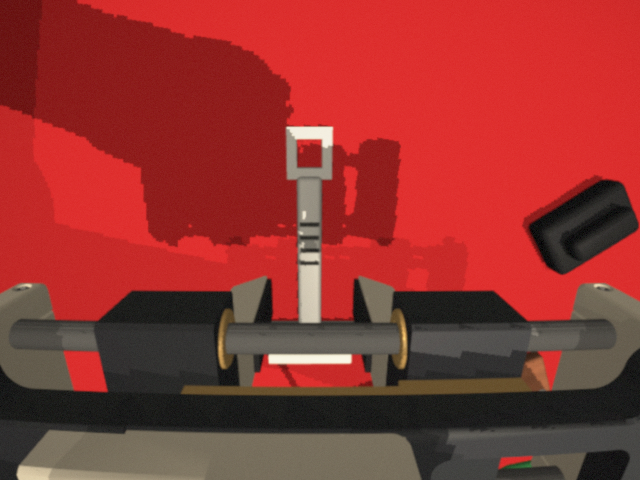

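```bash
python3 up.py w35 .009 310,154 310,180 310,300
```

```text
[[0.3581 0.271  0.009 ]
 [0.3762 0.2735 0.009 ]
 [0.4697 0.2867 0.009 ]]
```

{"fn": "send_rows", "kwargs": {
  "deltas": [0, 0, -0.04, 0, 144, 0, 0, -0.04, 0, 144, 0, 0, -0.014, 0, 144, 0, 0, 0, 0, 144, 0, 0, 0, 0, 144]
}}

```text
clock: 63.95
position: [0.4209, 0.2798, 0.0068]
tcp_rot: [[-0.99, -0.14, 0.001], [-0.14, 0.99, 0.002], [-0.001, 0.002, -1.0]]
force: [0.5, -0.4, 0.0]
opening: 0.0399
```

{"fn": "send_rows", "kwargs": {
  "deltas": [0, 0, -0.005, 0, 144, 0, 0, 0, 0, 144, 0, 0, 0, 0, 255, 0, 0, 0, 0, 255, 0, 0, 0, 0, 255, 0, 0, 0, 0, 255],
  "newtons": 50
}}

```text
clock: 64.7
position: [0.42, 0.2789, 0.0004]
tcp_rot: [[-0.99, -0.141, -0.001], [-0.141, 0.99, 0.0], [0.001, 0.0, -1.0]]
force: [-0.4, -1.2, 5.4]
opening: 0.0176
```

{"fn": "send_rows", "kwargs": {
  "deltas": [0, 0, 0.01, 0, 255, 0, 0, 0.03, 0, 255, 0, 0, 0.05, 0, 255, 0, 0, 0.05, 0, 255, 0, 0, 0.05, 0, 255, 0, 0, 0.05, 0, 255, 0, 0, 0.05, 0, 255, 0, 0, 0.05, 0, 255]
}}

```text
clock: 65.7
position: [0.4191, 0.2785, 0.3415]
tcp_rot: [[-0.99, -0.141, -0.002], [-0.141, 0.99, 0.0], [0.002, 0.0, -1.0]]
force: [1.0, -0.3, -2.0]
opening: 0.0174
```

```bash
python3 look.py wrist:w36
```

```text
t 65.7 p [0.4191 0.2785 0.3415] yaw -171.87 tilt [-2.3e-03  1.0e-04 -1.0e+00] F [ 1.  -0.3 -2. ] op 0.0174 j [ 0.51  0.47 -1.5   1.74  0.48  1.39  0.63]
```

View pics/w36.png

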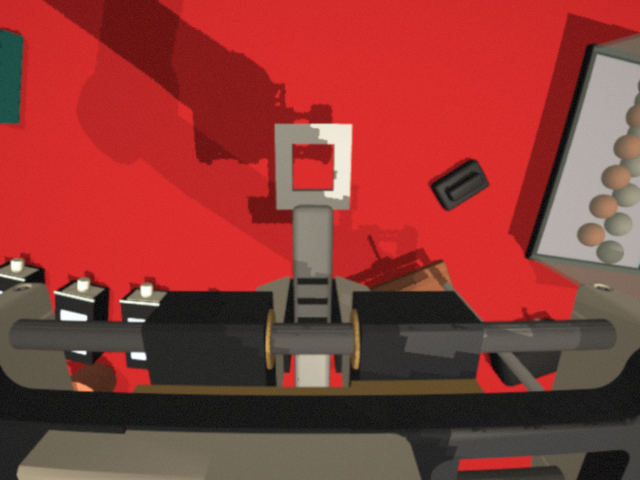

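{"fn": "send_rows", "kwargs": {
  "deltas": [0, 0, 0, -0.18, 255, 0, 0, 0, -0.18, 255, 0, 0, 0, -0.18, 255, 0, 0, 0, -0.18, 255, 0, 0, 0, -0.18, 255, 0, 0, 0, -0.18, 255, 0, 0, 0, -0.18, 255, 0, 0, 0, -0.18, 255]
}}

```text
clock: 66.75
position: [0.419, 0.2788, 0.3399]
tcp_rot: [[-0.264, 0.965, -0.001], [0.965, 0.264, 0.001], [0.001, -0.0, -1.0]]
force: [0.8, 0.4, -0.6]
opening: 0.0178
```

{"fn": "send_rows", "kwargs": {
  "deltas": [0.01, 0, 0, -0.18, 255, 0.01, 0, 0, -0.18, 255, 0.01, 0.001, 0, -0.18, 255, 0.01, 0.002, 0, -0.18, 255, 0.01, 0.002, 0, -0.18, 255, 0.01, 0.002, 0, -0.18, 255, 0.01, 0.002, 0, -0.18, 255, 0.01, 0.002, 0, -0.025, 255]
}}

```text
clock: 67.75
position: [0.4996, 0.29, 0.3399]
tcp_rot: [[0.848, 0.53, 0.001], [0.53, -0.848, -0.0], [0.0, 0.0, -1.0]]
force: [-0.3, -0.4, -0.9]
opening: 0.0171
```

{"fn": "send_rows", "kwargs": {
  "deltas": [0.02, 0, 0, 0, 255, 0, 0, 0, 0, 255, 0, 0, 0, 0, 255]
}}

```text
clock: 68.12
position: [0.519, 0.2901, 0.3399]
tcp_rot: [[0.847, 0.531, -0.0], [0.531, -0.847, 0.0], [0.0, -0.0, -1.0]]
force: [0.1, -0.2, -0.7]
opening: 0.0178
```

```bash
python3 look.py wrist:w37 scene:s37;python3 - <<'E'
import cv2
a=cv2.imread('pics/w37.png')[20:260,200:440]
cv2.imwrite('pics/w37z.png',cv2.resize(a,None,fx=2.4,fy=2.4,interpolation=cv2.INTER_CUBIC))
E
```

```text
t 68.12 p [0.519  0.2901 0.3399] yaw 32.07 tilt [-1.e-04  5.e-04 -1.e+00] F [ 0.1 -0.2 -0.7] op 0.0178 j [ 0.06  0.38 -0.82  1.54  0.29  1.34 -1.8 ]
```

View pics/w37.png

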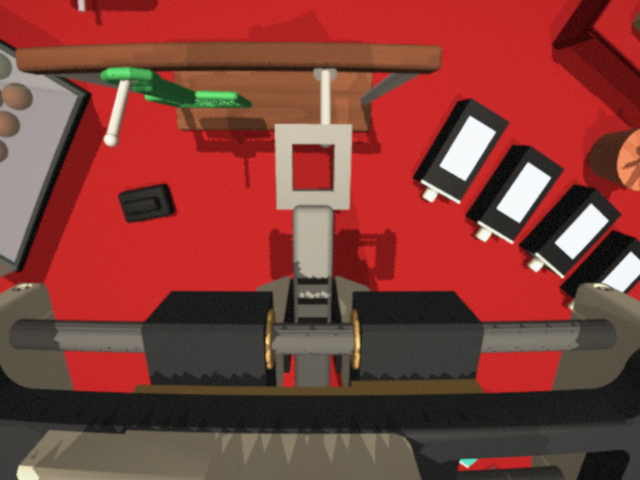

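View pics/s37.png

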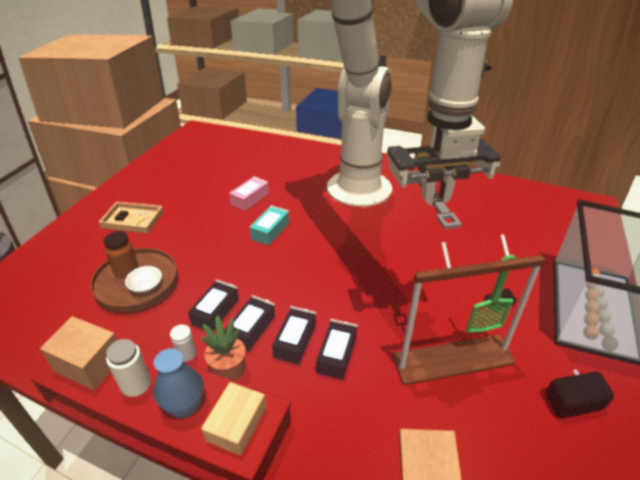

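{"fn": "send_rows", "kwargs": {
  "deltas": [0.0135, -0.001, 0, 0, 255, 0, 0, -0.012, 0, 255, 0, 0, -0.012, 0, 255, 0, 0, 0, 0, 255, 0, 0, 0, 0, 255]
}}

```text
clock: 68.85
position: [0.5331, 0.2889, 0.316]
tcp_rot: [[0.848, 0.529, 0.001], [0.529, -0.848, 0.0], [0.001, 0.0, -1.0]]
force: [-0.6, 0.4, -1.6]
opening: 0.0174
```

```bash
cat > z.sh <<'E'
python3 look.py wrist:$1; python3 - <<P
import cv2
a=cv2.imread('pics/$1.png')[20:260,200:440]
cv2.imwrite('pics/$1z.png',cv2.resize(a,None,fx=2.4,fy=2.4,interpolation=cv2.INTER_CUBIC))
P
E
bash z.sh w38
```

```text
t 68.85 p [0.5331 0.2889 0.316 ] yaw 31.97 tilt [ 7.e-04  3.e-04 -1.e+00] F [-0.6  0.4 -1.6] op 0.0174 j [ 0.05  0.42 -0.8   1.55  0.31  1.3  -1.8 ]
```

View pics/w38z.png

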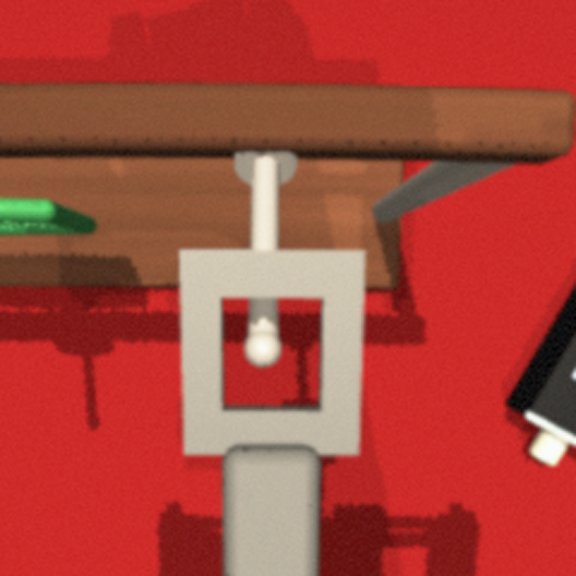

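{"fn": "send_rows", "kwargs": {
  "deltas": [-0.001, 0.0017, -0.009, 0, 255, 0, 0, -0.009, 0, 255, 0, 0, 0, 0, 255, 0, 0, 0, 0, 255]
}}

```text
clock: 69.4
position: [0.5324, 0.2904, 0.2981]
tcp_rot: [[0.849, 0.529, 0.001], [0.529, -0.849, 0.0], [0.001, 0.0, -1.0]]
force: [-0.2, -0.2, -0.8]
opening: 0.0176
```

```bash
bash z.sh w39
```

```text
t 69.4 p [0.5324 0.2904 0.2981] yaw 31.95 tilt [ 9.e-04  4.e-04 -1.e+00] F [-0.2 -0.2 -0.8] op 0.0176 j [ 0.05  0.44 -0.8   1.57  0.32  1.27 -1.82]
```

View pics/w39z.png

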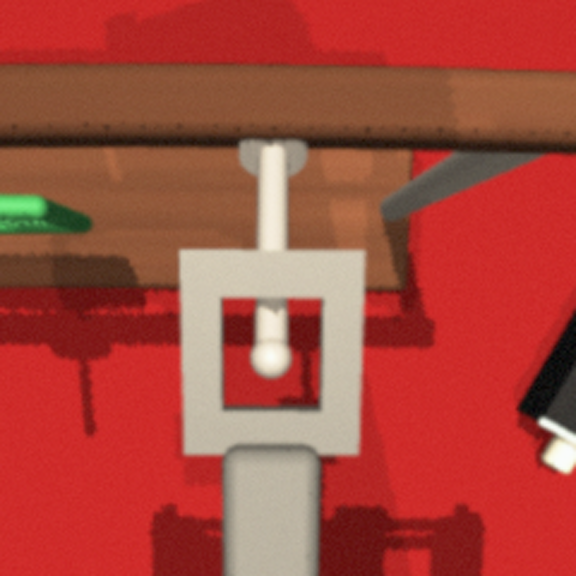

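{"fn": "send_rows", "kwargs": {
  "deltas": [0.0015, 0.001, -0.0035, 0, 255, 0.0025, 0.0015, -0.0029, 0, 255, 0.003, 0.0019, -0.0029, 0, 255, 0, 0, 0, 0, 255, 0, 0, 0, 0, 255],
  "newtons": 30
}}

```text
clock: 70.08
position: [0.5394, 0.2949, 0.2888]
tcp_rot: [[0.848, 0.529, 0.001], [0.529, -0.848, 0.001], [0.001, 0.0, -1.0]]
force: [0.6, -0.2, -1.4]
opening: 0.0177
```

```bash
bash z.sh w40
```

```text
t 70.08 p [0.5394 0.2949 0.2888] yaw 31.95 tilt [ 1.e-03  5.e-04 -1.e+00] F [ 0.6 -0.2 -1.4] op 0.0177 j [ 0.03  0.46 -0.79  1.56  0.34  1.26 -1.83]
```

View pics/w40z.png

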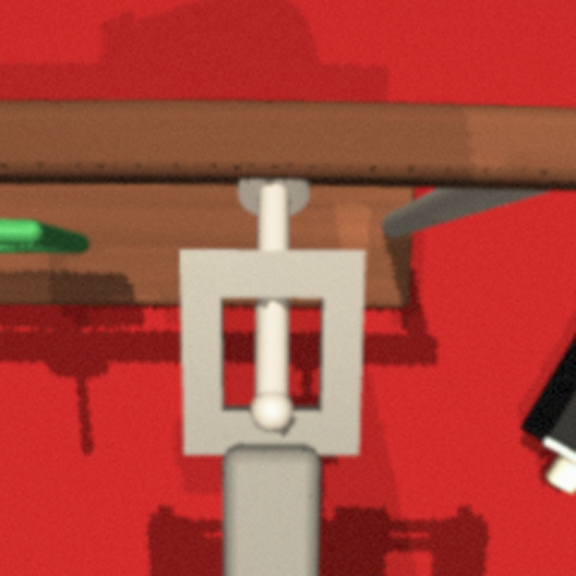

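{"fn": "send_rows", "kwargs": {
  "deltas": [0.0017, 0.001, -0.003, 0, 255, 0.0028, 0.0017, -0.003, 0, 255, 0.0033, 0.002, -0.003, 0, 255, 0, 0, 0, 0, 255, 0, 0, 0, 0, 255],
  "newtons": 15
}}

```text
clock: 70.75
position: [0.5475, 0.2998, 0.2799]
tcp_rot: [[0.848, 0.529, 0.002], [0.529, -0.848, 0.001], [0.002, 0.0, -1.0]]
force: [1.6, 0.3, -0.2]
opening: 0.0179
```

```bash
bash z.sh w41
```

```text
t 70.75 p [0.5475 0.2998 0.2799] yaw 31.95 tilt [ 1.6e-03  9.0e-04 -1.0e+00] F [ 1.6  0.3 -0.2] op 0.0179 j [ 0.02  0.48 -0.78  1.55  0.35  1.25 -1.83]
```

View pics/w41z.png

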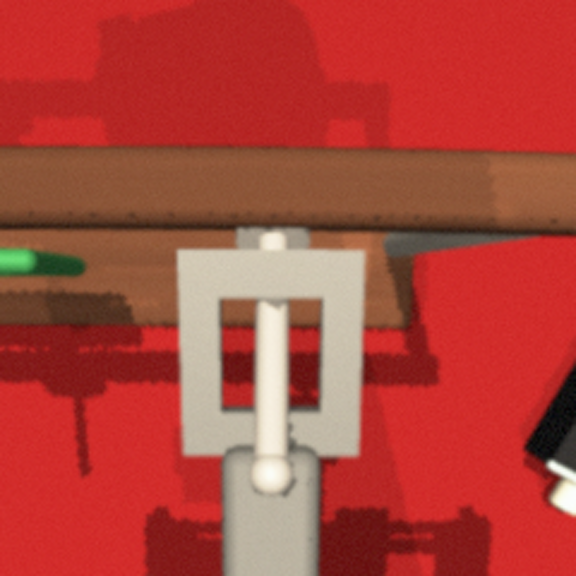

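{"fn": "send_rows", "kwargs": {
  "deltas": [0.001, 0.0006, -0.003, 0, 255, 0.001, 0.0006, -0.005, 0, 255, 0.001, 0.0006, -0.006, 0, 255, 0.001, 0.0006, -0.006, 0, 255, 0, 0, 0, 0, 255],
  "newtons": 5
}}

```text
clock: 71.42
position: [0.5508, 0.3017, 0.2589]
tcp_rot: [[0.849, 0.529, -0.0], [0.529, -0.849, -0.0], [-0.0, 0.0, -1.0]]
force: [0.8, 0.0, -0.8]
opening: 0.0179
```

```bash
bash z.sh w42
```

```text
t 71.42 p [0.5508 0.3017 0.2589] yaw 31.95 tilt [-4.e-04 -3.e-04 -1.e+00] F [ 0.8  0.  -0.8] op 0.0179 j [ 0.01  0.51 -0.77  1.57  0.37  1.22 -1.85]
```

View pics/w42.png

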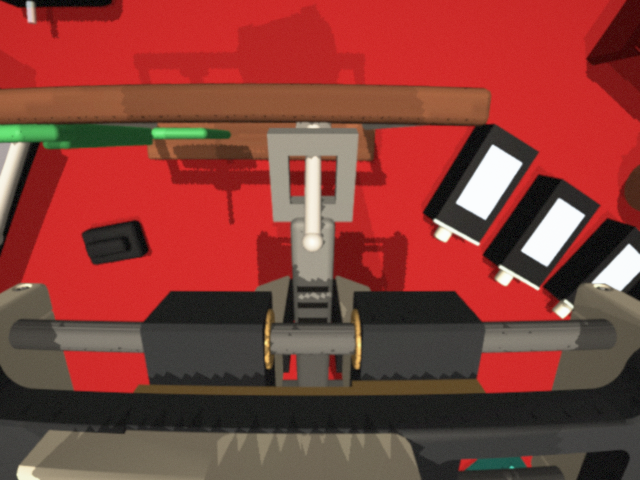

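Hooked and tilted as with the net; release.

{"fn": "send_rows", "kwargs": {
  "deltas": [0, 0, 0, 0, 144, 0, 0, 0, 0, 144, 0, 0, 0, 0, 144, 0, 0, 0, 0, 144, 0, 0, 0, 0, 144]
}}

```text
clock: 72.1
position: [0.5512, 0.3019, 0.2599]
tcp_rot: [[0.848, 0.529, 0.001], [0.529, -0.848, 0.0], [0.001, 0.0, -1.0]]
force: [0.0, -0.4, -0.3]
opening: 0.0396
```

```bash
bash z.sh w43
```

```text
t 72.1 p [0.5512 0.3019 0.2599] yaw 31.95 tilt [ 1.2e-03  4.0e-04 -1.0e+00] F [ 0.  -0.4 -0.3] op 0.0396 j [ 0.01  0.51 -0.77  1.56  0.37  1.22 -1.85]
```

View pics/w43.png

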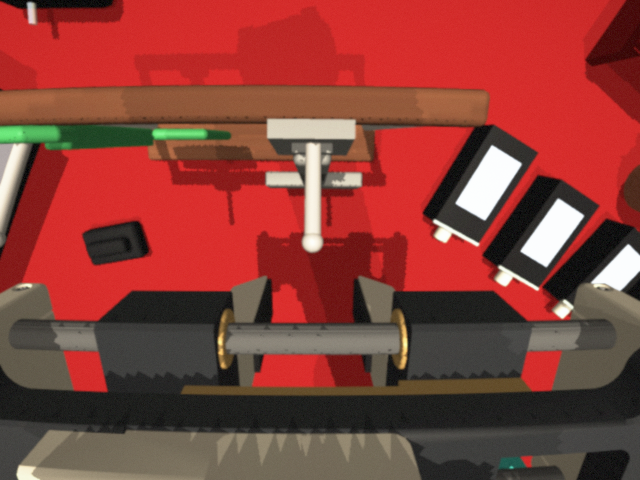

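{"fn": "send_rows", "kwargs": {
  "deltas": [-0.03, -0.019, 0, 0, 144, -0.04, -0.025, 0.02, 0, 144, -0.03, -0.03, 0.03, 0, 144, 0, -0.05, 0.03, -0.1, 144, 0, -0.05, 0, -0.18, 144, 0.03, -0.05, 0, -0.18, 144, 0.04, -0.03, 0, -0.1, 144, 0.03, -0.03, 0, 0, 144]
}}

```text
clock: 73.15
position: [0.5525, 0.0163, 0.3401]
tcp_rot: [[1.0, -0.005, 0.002], [-0.005, -1.0, -0.001], [0.002, 0.001, -1.0]]
force: [0.5, 1.2, 0.2]
opening: 0.0401
```

{"fn": "send_rows", "kwargs": {
  "deltas": [0.03, -0.01, 0, 0, 144, 0, 0, 0, 0, 144, 0, 0, 0, 0, 144]
}}

```text
clock: 73.53
position: [0.5805, 0.0088, 0.3396]
tcp_rot: [[1.0, -0.001, 0.0], [-0.001, -1.0, 0.0], [0.0, -0.0, -1.0]]
force: [0.3, -0.1, -0.1]
opening: 0.0403
```

```bash
python3 look.py wrist:w44 scene:s44 top:t44; python3 - <<'E'
import cv2
a=cv2.imread('pics/s44.png')[190:400,170:560]
cv2.imwrite('pics/s44z.png',cv2.resize(a,None,fx=2,fy=2,interpolation=cv2.INTER_CUBIC))
E
```

```text
t 73.53 p [0.5805 0.0088 0.3396] yaw -0.07 tilt [ 2.e-04  4.e-04 -1.e+00] F [ 0.3 -0.1 -0.1] op 0.0403 j [ 0.46  0.32 -0.66  1.58  0.2   1.31 -1.8 ]
```

View pics/w44.png

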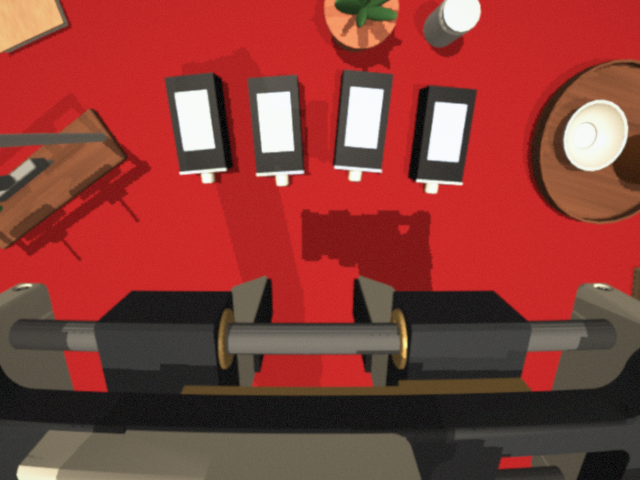

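View pics/s44z.png

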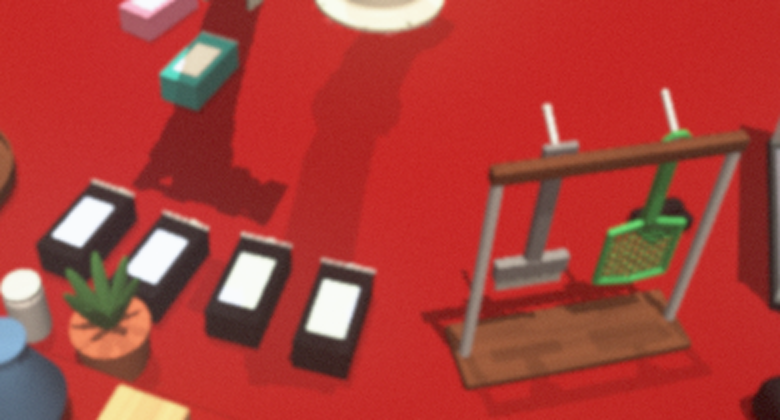

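View pics/t44.png

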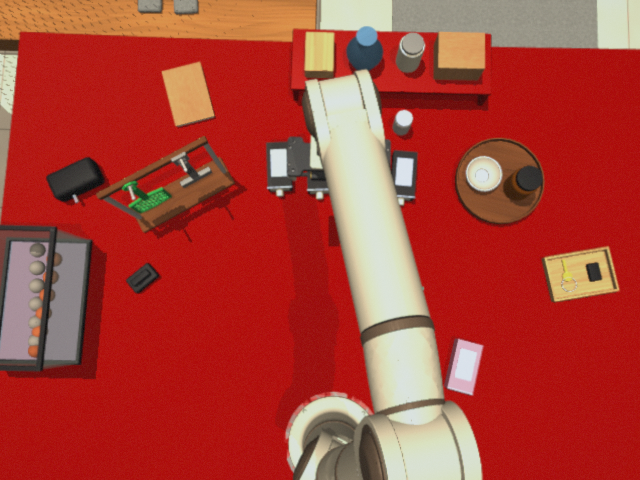

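```bash
python3 - <<'E'
import cv2
a=cv2.imread('pics/w44.png')[150:205,160:480]
cv2.imwrite('pics/w44z.png',cv2.resize(a,None,fx=2.5,fy=5,interpolation=cv2.INTER_CUBIC))
E
```

```text
(no output)
```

View pics/w44z.png

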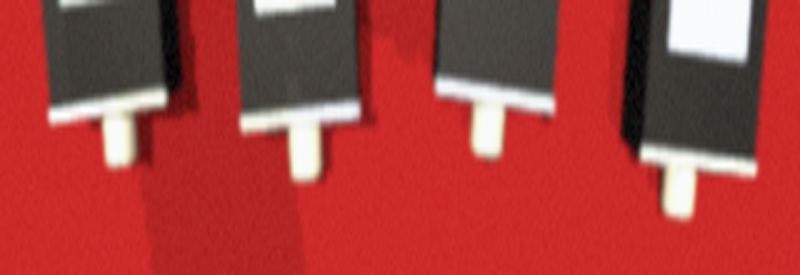

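```bash
python3 -c "
from station import *
print(hand_in()); print(state()['clock'])"
```

```text
the job is handed in; nothing more can be done
None
the job is handed in; nothing more can be done
```

The job is done and handed in at about 74 s of the 210 s allowed. No verdict was reported.

- **Trays:** All four trays were present and three were back to front (first, third and fourth from the left). I pulled each one out, turned it end for end, slid it in and pushed its knob until it hit a firm stop at about 13–15 N. The second from the left was already right, and I left it alone.
- **Net and scraper:** The net hangs on the left peg and the scraper on the right peg.
- **Last checks:** The final wrist picture shows all four knobs outward and sticking out about the same amount. The scene picture shows both tools hanging freely on their pegs. The jar, dish, canister, plant and magnet cleaner look unmoved, and so does the pink look-alike. The turquoise one was partly hidden by the arm in the top view but looks unmoved in the scene picture.

Two things went wrong along the way, and I fixed both:

- **First insertion:** The first tray caught the edge of its sleeve mouth at about 28 N. I backed off, shifted it about 1 mm sideways, and it went in cleanly.
- **Net pick-up:** The net had been knocked so that its frame seemed to lie under the turntable rim. It slipped from the grip on the first lift, so I dragged it clear before lifting again.

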